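Build a mould box round a prop master

ROBOT

A 7-joint arm with a two-finger parallel gripper is mounted at the origin on the work surface. World frame = base frame: x ahead of the robot, y to its left, z up, the work surface at z = 0. Lengths are in m, angles in rad, forces in N, time in s.
With the tool pointing down it reaches from about 0.425 to 0.95 m from the base axis. Payload 4.7 kg.
Tool frame: the origin (TCP) lies midway between the tips of the shut fingers; the grasp point (between the pads) lies 19 mm behind it; z points along the fingers, x is the direction in which the jaws open and shut, and the axes are right-handed (so a half turn about z gives the same grasp; the last joint's range is limited). The gripper opens to 85 mm and grips with 20 to 120 N. Pads are 22 mm wide; open, the fingers measure 114 mm over their backs; the gripper's body (76 mm by 85 mm) begins 54 mm behind the grasp point. The pads swing forward as they close: fully open they stand 13 mm farther back than shut.
Start: joints at [1.078, 0.469, -0.049, 1.532, 0.024, 1.141, -0.082], TCP at [0.302, -0.604, 0.231] pointing down, gripper open.
Joint ranges: [-2.59, 2.59], [-0.33, 1.99], [-1.39, 1.29], [0.1, 2.45], [-1.04, 4.18], [0.21, 1.99], [-2.66, 2.66]. Speed limits (rad/s): [2.57, 2.57, 3.14, 3.14, 3.14, 3.14, 3.14].

INTERFACE

Orientations are given as a rotation vector (axis times angle).
In Python, from workcell import r gives the robot as it stands.
- The arm moves only by the tool play_rows, never from a script. Its argument "increments" is a list of rows, each an object of numbers: "x", "y", "z": the shift along the tool's x, y, z in m; "ax", "ay", "az": the turn, a rotation vector about the tool's x, y, z in degrees. In form: [{"x": .., "y": .., "z": .., "ax": .., "ay": .., "az": ..}, ...]. A call has 1 to 12 rows; each row shifts and turns the commanded pose from where the row before left it, along the tool's axes as they then stand; what a row does not reach is not made up. A row lasts 1/12 s, in which the tool goes at most 41.7 mm and 7.16 degrees, less where a joint would pass 70% of its speed; a pose out of reach is approached as far as the arm can. A call with a gripper value outside its range is refused whole. "gripper" is the finger opening in m, from 0 to 0.0854, set as the call begins (left out, the last holds). The fingers move at their own pace and stop on an object; the grip force is fixed at half the most. Time passes only in rows, so rows that do not move let the fingers close. It gives the time, the measured TCP pose, the force and the opening at its end, in the units of the state.
- r.state(): the state, without advancing time (a new reading comes with each control period).
- r.grab_frame(name): name is "scene" or "top"; returns (picture, depth): 384x512x3 uint8, blue, green, red; 384x512 float32, m along the optical axis (not along the pixel's ray), 0 where there is no reading.
- r.get_calibration(name): a dict with "camera_matrix" (3x3 intrinsics, pixels), "view" (4x4, takes a point from world to camera coordinates). Camera axes: x right, y down, z forward; pixel columns grow to the right and rows downward; lengths in m; the calibration is good to about 2 mm. A picture is of the moment at which its call begins. get_calibration takes no time and is no camera call.
- r.job_done(): hands the job in, once; it reports no verdict.
Trained networks look in the newest picture that a camera, given by its name, has taken for a name from the list of things; names that differ only in an ending like _2 or _b are one class to them, and where a whole thing is asked for, a point or a joint stands for the part that bears it (a point fixed in the world has none). Each returns a list of dicts, best first, with "confidence" (0 to 1); they miss things now and then, are a little off and sometimes report something else, mostly with a low value. They report only what shows in the picture. A call takes as long as a camera call. They do not tell look-alikes from the thing itself.
- r.silhouettes(camera, name): "pixels" (384x512 bool, what is visible of it) and "point" ([column, row] in pixels, amid what is visible of it).
- r.landmark_of(camera, name): "point" ([column, row] in pixels: a listed point, or the origin of a listed thing).
The state is a dict: "t": time; "joint_positions": joint angles; "joint_velocities": joint speeds; "effort": joint torques, N m; "tool_pos": TCP position; "eef_rot": TCP orientation; "contact_force": force on the tool from outside, world axes, zero at the start; "torque": the same for the moment, N m; "gripper_width": finger opening in m.
Only numpy, scipy, OpenCV 4.12 (cv2) and the standard library are available. Lean on these libraries where they do the work, as an engineer would, in place of code of your own. Each camera call takes 0.05 s, during which the arm holds its last target. There are 200 camera calls.

TASK

Build the mould box on the pencilled plywood board. First lay the grey handle master flat on the centre cross, lengthways in the pencilled rectangle; only then bring the walls, standing on edge just outside the rectangle with their inner faces on its lines: the two long walls along its long sides, the two short ones across its ends, so that they close the box round the master. Do not disturb the pot, the cup or the can.

Things in the scene. Friction and masses are not known exactly. Their poses are not given: they have to be found in the camera images.
- board: fixed plywood board, 160 (x) by 226 (y) by 12 mm thick; origin: centre of underside. Pencilled on top, centred: the box's inside, a rectangle 70 (x) by 166 mm (y) with lines running past its corners, and a cross. Long walls go parallel to y with middles at x = +-44, y = 0; short walls parallel to x at x = 0, y = +-92 mm. Long walls are 6 mm short of the rectangle: 3 mm of play at each end.
- master: grey flat-backed master of a prop handle, 95 mm long (x from -47 to +48), about 120 g: a bar 34 mm wide (y) and 24 mm high, ridged across one half (27 mm high there), and a round pommel, 40 mm diameter, 28 mm high, at the +x end. Lies flat, z up. Origin: underside, middle of the length; there it can be gripped across the 34 mm. The pommel may point to either end of the box.
- long_a: mould wall standing on its long edge: white-faced chipboard, brown core showing on top, 160 mm long (its x axis), 18 mm thick (its y axis), 60 mm high (z), about 120 g. Origin at the centre of its underside. The two long walls are alike and either may go on either side.
- long_b: mould wall standing on its long edge: white-faced chipboard, brown core showing on top, 160 mm long (its x axis), 18 mm thick (its y axis), 60 mm high (z), about 120 g. Origin at the centre of its underside. The two long walls are alike and either may go on either side.
- short_a: mould wall standing on its long edge: white-faced chipboard, brown core showing on top, 106 mm long (its x axis), 18 mm thick (its y axis), 60 mm high (z), about 80 g. Origin at the centre of its underside. The two short walls are alike and either may go on either side.
- short_b: mould wall standing on its long edge: white-faced chipboard, brown core showing on top, 106 mm long (its x axis), 18 mm thick (its y axis), 60 mm high (z), about 80 g. Origin at the centre of its underside. The two short walls are alike and either may go on either side.
- pot: bystander: small closed white pigment pot with black cap, 42 mm diameter, 62 mm high, standing among the parts. Origin at the centre of its underside. To be left alone.
- cup: bystander: empty white plastic mixing cup, 76 mm across the rim, 85 mm high, beyond the board. Origin at the centre of its underside. To be left alone.
- can: bystander: empty green drink can, 66 mm diameter, 115 mm high, beyond the board. Origin at the centre of its underside. To be left alone.
There are look-alikes about, which are no part of the job. Leave any black look-alike of the long_b alone.

How it is judged:
On the way:
1. the master lies released on the board's centre cross, along the rectangle, while all four walls are still off the board (x of master in the frame of board between -0.01 and 0.01 m and y of master in the frame of board between -0.012 and 0.012 m and z of master in the frame of board between 0.009 and 0.016 m and angle between the x axis of master and the y axis of board, either way round below 0.15 rad and angle between master's own z axis and vertical below 0.08 rad and linear speed of master below 0.02 m/s and contact force between master and the fingers below 0.1 N and horizontal distance between each of long_a, long_b, short_a, short_b and board above 0.14 m), for 0.2 s.
At the end, for the whole second after the job is handed in: Master flat on the board, within 10 mm of its centre across and 12 mm along, 0.15 rad of lengthways. A long wall on each long side, a short one at each end, upright, middles within 8 mm of their places along and across, 0.12 rad of parallel. All on the board, released, at rest (x of master in the frame of board between -0.01 and 0.01 m and y of master in the frame of board between -0.012 and 0.012 m and z of master in the frame of board between 0.009 and 0.016 m and angle between the x axis of master and the y axis of board, either way round below 0.15 rad and angle between each of master, long_a, long_b, short_a, short_b's own z axis and vertical below 0.08 rad and linear speed of each of master, long_a, long_b, short_a, short_b below 0.02 m/s and (((x of long_a in the frame of board between 0.036 and 0.052 m and y of long_a in the frame of board between -0.008 and 0.008 m) and (x of long_b in the frame of board between -0.052 and -0.036 m and y of long_b in the frame of board between -0.008 and 0.008 m)) or ((x of long_a in the frame of board between -0.052 and -0.036 m and y of long_a in the frame of board between -0.008 and 0.008 m) and (x of long_b in the frame of board between 0.036 and 0.052 m and y of long_b in the frame of board between -0.008 and 0.008 m))) and z of long_a in the frame of board between 0.009 and 0.016 m and angle between the x axis of each of long_a, long_b and the y axis of board, either way round below 0.12 rad and z of long_b in the frame of board between 0.009 and 0.016 m and (((y of short_a in the frame of board between 0.084 and 0.1 m and x of short_a in the frame of board between -0.008 and 0.008 m) and (y of short_b in the frame of board between -0.1 and -0.084 m and x of short_b in the frame of board between -0.008 and 0.008 m)) or ((y of short_a in the frame of board between -0.1 and -0.084 m and x of short_a in the frame of board between -0.008 and 0.008 m) and (y of short_b in the frame of board between 0.084 and 0.1 m and x of short_b in the frame of board between -0.008 and 0.008 m))) and z of short_a in the frame of board between 0.009 and 0.016 m and angle between the x axis of each of short_a, short_b and the x axis of board, either way round below 0.12 rad and z of short_b in the frame of board between 0.009 and 0.016 m); the robot touches nothing.
It fails at once if the pot is pushed more than 25 mm or knocked over (distance of pot from where it was at the start of the episode above 0.025 m or angle between pot's own z axis and vertical above 0.5 rad).
It fails at once if the cup is pushed more than 25 mm or knocked over (distance of cup from where it was at the start of the episode above 0.025 m or angle between cup's own z axis and vertical above 0.5 rad).
It fails at once if the can is pushed more than 25 mm or knocked over (distance of can from where it was at the start of the episode above 0.025 m or angle between can's own z axis and vertical above 0.5 rad).
It also fails if it takes over 112 s, if anything falls off the work surface, if the arm or the gripper's body presses on something with over 40 N, if the wrist force passes 120 N, or if a joint passes its speed limit or range.

## Working session

There is one attempt and no reset: what is moved stays moved. The work goes in short steps, Python scripts to look and compute and a tool call to move; the robot and the scene stay as the last step left them, time stands still between calls to the robot, and variables do not carry over. Pictures are saved under pics/ and viewed, about 12 in all and at most 16, crops included, and the job is handed in when it is done.

Besides the shell and the picture viewer there is one more tool, called after "Request:" as a command line: name --argument value ..., lists and objects as JSON in quotes. play_rows: Moves the arm, as the interface text tells. Its arguments: {"type":"object","properties":{"increments":{"type":"array"},"gripper":{"type":"number"}},"required":["increments"]}

```bash
ls; mkdir -p pics; python3 - <<'E'
from workcell import r
import cv2,numpy as np
np.set_printoptions(precision=3,suppress=True)
print(r.state())
for c in ("scene","top"):
    p,d=r.grab_frame(c); cv2.imwrite(f"pics/{c}0.png",p); np.save(f"pics/{c}0.npy",d)
    k=r.get_calibration(c); print(c,k["camera_matrix"],k["view"],np.linalg.inv(k["view"])[:3,3])
E
```

```text
pics
{'t': 0.0, 'joint_positions': array([ 1.078,  0.469, -0.049,  1.534,  0.024,  1.141, -0.082]), 'joint_velocities': array([-0.002,  0.   , -0.001,  0.001, -0.001,  0.   ,  0.   ]), 'effort': array([  0.001, -51.031,  -0.047, -23.771,   0.011,   0.008,   0.   ]), 'tool_pos': array([ 0.302, -0.603,  0.23 ]), 'eef_rot': array([-2.672,  1.651,  0.003]), 'contact_force': array([-0.083,  0.842, -0.203]), 'torque': array([ 0.054, -0.007, -0.004]), 'gripper_width': 0.08569911423936573}
scene [[391.531   0.    253.79 ]
 [  0.    391.531 190.573]
 [  0.      0.      1.   ]] [[-0.651  0.759  0.011  0.385]
 [ 0.493  0.434 -0.754 -0.251]
 [-0.577 -0.485 -0.657  1.481]
 [ 0.     0.     0.     1.   ]] [1.229 0.535 0.78 ]
top [[382.009   0.    255.266]
 [  0.    382.009 190.608]
 [  0.      0.      1.   ]] [[-0.034 -0.999 -0.006  0.006]
 [-0.978  0.034 -0.206  0.624]
 [ 0.206 -0.002 -0.979  0.86 ]
 [ 0.     0.     0.     1.   ]] [ 0.434 -0.014  0.97 ]
```

View pics/top0.png

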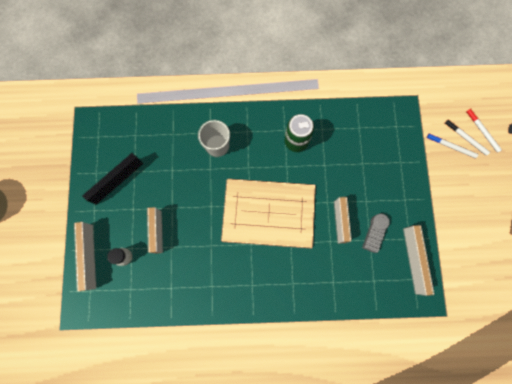

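View pics/scene0.png

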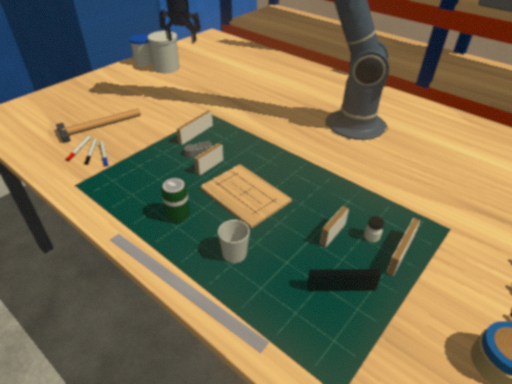

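Top view: the board is at (269,213), the master at (377,232) with its pommel up, the pot at (118,257), the cup at (214,138) and the can at (299,132). Candidates for long walls are white (85,256), white (419,260) and black (112,178); black is the look-alike, so I reject it. The short walls are at (154,230) and (343,220). The scene view shows the same layout.

```bash
cat > h.py <<'E'
from workcell import r
import cv2,numpy as np
np.set_printoptions(precision=4,suppress=True)
def cloud(cam,d):
    k=r.get_calibration(cam); K=k["camera_matrix"]; Ti=np.linalg.inv(k["view"])
    v,u=np.mgrid[:d.shape[0],:d.shape[1]]
    P=np.stack([(u-K[0,2])/K[0,0]*d,(v-K[1,2])/K[1,1]*d,d],-1)@Ti[:3,:3].T+Ti[:3,3]
    P[d<=0]=np.nan
    return P
def rect(P):
    c,s,a=cv2.minAreaRect(P[:,:2].astype(np.float32)*1000)
    if s[0]<s[1]: s=s[::-1]; a+=90
    return np.round(c,1),np.round(s,1),round((a+90)%180-90,1)
E
python3 - <<'E'
from h import *
for cam in ("top","scene"):
    p,d=r.grab_frame(cam); C=cloud(cam,d)
    for n in ("board","master","long_a","short_a","pot","cup","can"):
        for o in r.silhouettes(cam,n):
            if o["confidence"]<.3: continue
            m=o["pixels"]; P=C[m]; P=P[~np.isnan(P[:,0])]
            if len(P)<10: continue
            z=P[:,2]; zt=np.percentile(z,90); T=P[z>zt-.008]
            print(cam,n,round(o["confidence"],2),np.round(o["point"]),"col",p[m].mean(0).round(),"z90 %.3f zmed %.3f"%(zt,np.median(T[:,2])),"top",*rect(T),"mean",(T.mean(0)*1000).round(1),len(T))
        if cam=="top":
            print("   lm",[(np.round(o["point"],1),round(o["confidence"],2)) for o in r.landmark_of(cam,n)])
E
```

```text
top board 0.96 [270. 212.] col [150. 211. 241.] z90 0.014 zmed 0.011 top [578.1 -48. ] [226.3 160.7] 83.8 mean [576.5 -48.1  11.5] 5565
top board 0.61 [418. 263.] col [140. 168. 187.] z90 0.061 zmed 0.059 top [ 447.3 -402.8] [159.4  20.5] 3.9 mean [ 445.7 -401.6   58.9] 612
   lm [(array([266.2, 213.6]), 0.79)]
top master 0.67 [379. 233.] col [118. 123. 121.] z90 0.028 zmed 0.025 top [ 517.9 -313.5] [94.3 38.4] -22.9 mean [ 517.5 -311.8   25.5] 529
   lm [(array([375.7, 235. ]), 0.97)]
top long_a 0.91 [ 85. 257.] col [109. 132. 147.] z90 0.061 zmed 0.059 top [483.2 402.4] [159.3  20.9] 5.8 mean [482.3 401.6  59.1] 611
top long_a 0.84 [111. 181.] col [24. 24. 20.] z90 0.061 zmed 0.059 top [675.4 341. ] [158.5  20.5] -48.2 mean [674.3 340.6  59. ] 534
top long_a 0.8 [418. 260.] col [139. 167. 185.] z90 0.061 zmed 0.059 top [ 447.1 -402.8] [159.8  20.4] 4.0 mean [ 445.1 -401.6   58.9] 613
   lm [(array([ 87. , 252.3]), 0.89), (array([118.5, 177. ]), 0.71), (array([412.7, 263. ]), 0.68)]
top short_a 0.71 [344. 220.] col [134. 167. 191.] z90 0.061 zmed 0.059 top [ 549.  -227.2] [106.1  18
[... 2035 characters left out ...]
 -225.1   58.7] 153
scene short_a 0.38 [198. 145.] col [ 85.  97. 100.] z90 0.028 zmed 0.026 top [ 520.3 -307.8] [85.  34.7] -14.1 mean [ 520.6 -307.6   25.8] 140
scene pot 0.69 [371. 228.] col [66. 81. 81.] z90 0.063 zmed 0.062 top [481.4 318.5] [37.5 36.5] -35.0 mean [482.9 318.8  61.2] 151
scene cup 0.82 [236. 238.] col [104. 123. 125.] z90 0.082 zmed 0.082 top [763.9  80.4] [75.3 72.8] 41.3 mean [763.4  80.   81. ] 243
scene cup 0.65 [210. 159.] col [120. 147. 161.] z90 0.060 zmed 0.059 top [ 548.2 -228.2] [107.3  22.8] 0.1 mean [ 549.8 -225.8   58.8] 165
scene can 0.81 [175. 197.] col [64. 89. 70.] z90 0.116 zmed 0.115 top [ 768.6 -129.1] [56.1 55.7] 86.1 mean [ 770.7 -126.1  114.7] 279
```

```bash
python3 - <<'E'
import cv2,numpy as np
p=cv2.imread("pics/top0.png")
cv2.imwrite("pics/crop1.png",np.vstack([cv2.resize(p[170:310,60:200],None,fx=3.6,fy=2.1*1.7)[:300] if 0 else cv2.resize(p[190:300,205:445],(800,367),interpolation=cv2.INTER_CUBIC),cv2.resize(p[150:300,60:180],(186,233),interpolation=cv2.INTER_CUBIC) if 0 else np.zeros((1,800,3),np.uint8)]))
E
```

```text
(no output)
```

View pics/crop1.png

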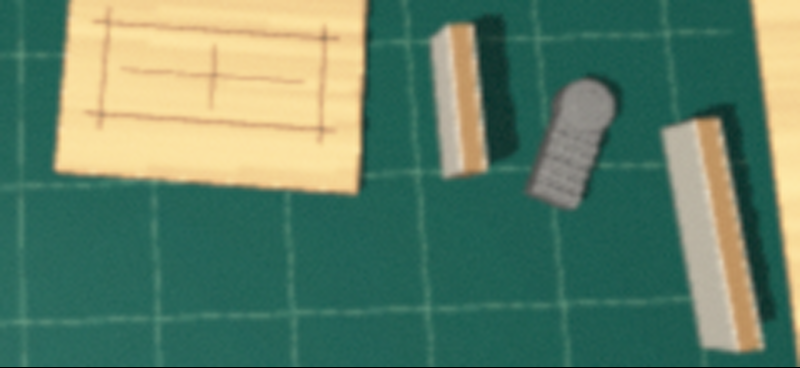

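Measured (mm): board centre (578,-48), long axis 83.8°. Master (518,-313), axis -23°, pommel towards +x. Long walls (483,402) and (447,-403). Short walls (549,-227) and (539,234). Both views agree, and the heights match the text at 12, 26 and 60. The crop confirms the grey ridged master at about (377,232) in the full picture. Next I move above the master.

```bash
cat > go.py <<'E'
import sys
from h import *
from scipy.spatial.transform import Rotation as Ro
def go(x,y,z,yaw):
    s=r.state(); R=Ro.from_rotvec(s["eef_rot"]).as_matrix(); p=s["tool_pos"]
    y0=np.degrees(np.arctan2(R[1,0],R[0,0])); d=np.array([x,y,z])/1000-p
    dy=(yaw-y0+180)%360-180
    f=lambda a:(np.array([d[0]*np.cos(a)+d[1]*np.sin(a),d[0]*np.sin(a)-d[1]*np.cos(a),-d[2]])*1000).round(1)
    print("t",round(s["t"],2),"pos",(p*1000).round(1),"yaw",y0.round(1),"tilt",np.degrees(np.arccos(-R[2,2])).round(2),"w",round(s["gripper_width"],4),"F",s["contact_force"].round(1),"j7",s["joint_positions"][6].round(2))
    print(" az %.1f"%-dy,"shift now-yaw",f(np.radians(y0)),"shift new-yaw",f(np.radians(yaw)))
    # tilt correction in tool frame (deg)
    Rt=Ro.from_euler("z",np.radians(y0)).as_matrix()@np.diag([1,-1,-1]); print(" tiltfix",np.degrees(Ro.from_matrix(R.T@Rt).as_rotvec()).round(2))
if __name__=="__main__": 
    a=[float(v) for v in sys.argv[1:]]
    while a: go(*a[:4]); a=a[4:]
E
python3 go.py 518 -313.5 110 -112.9
```

```text
t 1.25 pos [ 302.  -603.7  231.3] yaw -63.4 tilt 0.0 w 0.0852 F [ 0.2 -0.1  0.7] j7 -0.08
 az 49.5 shift now-yaw [-162.9 -323.   121.3] shift new-yaw [-351.3  -86.1  121.3]
 tiltfix [-0. -0.  0.]
```

Request:
play_rows --increments '[{"x": -0.0135, "y": -0.027, "z": 0.01}, {"x": -0.0135, "y": -0.027, "z": 0.01}, {"x": -0.0135, "y": -0.027, "z": 0.01}, {"x": -0.0135, "y": -0.027, "z": 0.01}, {"x": -0.0135, "y": -0.027, "z": 0.01}, {"x": -0.0135, "y": -0.027, "z": 0.01}, {"x": -0.0135, "y": -0.027, "z": 0.01}, {"x": -0.0135, "y": -0.027, "z": 0.01}, {"x": -0.0135, "y": -0.027, "z": 0.01}, {"x": -0.0135, "y": -0.027, "z": 0.01}, {"x": -0.0135, "y": -0.027, "z": 0.01}, {"x": -0.0135, "y": -0.027, "z": 0.01}]' --gripper 0.06

```text
$.increments[0]: bad value
```

Request:
play_rows --increments '[{"az": 7}, {"az": 7}, {"az": 7}, {"az": 7}, {"az": 7}, {"az": 7}, {"az": 7.5}, {}]'

```text
$.increments[0]: bad value
```

```bash
python3 go.py 518 -313.5 3 -112.9
```

```text
t 1.25 pos [ 302.  -603.7  231.3] yaw -63.4 tilt 0.0 w 0.0852 F [ 0.2 -0.1  0.7] j7 -0.08
 az 49.5 shift now-yaw [-162.9 -323.   228.3] shift new-yaw [-351.3  -86.1  228.3]
 tiltfix [-0. -0.  0.]
```

Request:
play_rows --increments '[{"x": -0.0135, "y": -0.027, "z": 0.01, "ax": 0, "ay": 0, "az": 0}, {"x": -0.0135, "y": -0.027, "z": 0.01, "ax": 0, "ay": 0, "az": 0}, {"x": -0.0135, "y": -0.027, "z": 0.01, "ax": 0, "ay": 0, "az": 0}, {"x": -0.0135, "y": -0.027, "z": 0.01, "ax": 0, "ay": 0, "az": 0}, {"x": -0.0135, "y": -0.027, "z": 0.01, "ax": 0, "ay": 0, "az": 0}, {"x": -0.0135, "y": -0.027, "z": 0.01, "ax": 0, "ay": 0, "az": 0}, {"x": -0.0135, "y": -0.027, "z": 0.01, "ax": 0, "ay": 0, "az": 0}, {"x": -0.0135, "y": -0.027, "z": 0.01, "ax": 0, "ay": 0, "az": 0}, {"x": -0.0135, "y": -0.027, "z": 0.01, "ax": 0, "ay": 0, "az": 0}, {"x": -0.0135, "y": -0.027, "z": 0.01, "ax": 0, "ay": 0, "az": 0}, {"x": -0.0135, "y": -0.027, "z": 0.01, "ax": 0, "ay": 0, "az": 0}, {"x": -0.0135, "y": -0.027, "z": 0.01, "ax": 0, "ay": 0, "az": 0}]' --gripper 0.06

```text
t: 2.25
tool_pos: [0.5202, -0.3127, 0.1111]
eef_rot: [-2.672, 1.652, -0.001]
contact_force: [1.6, 0.1, 0.6]
gripper_width: 0.0598
```

Request:
play_rows --increments '[{"x": 0, "y": 0, "z": 0, "ax": 0, "ay": 0, "az": 7}, {"x": 0, "y": 0, "z": 0, "ax": 0, "ay": 0, "az": 7}, {"x": 0, "y": 0, "z": 0, "ax": 0, "ay": 0, "az": 7}, {"x": 0, "y": 0, "z": 0, "ax": 0, "ay": 0, "az": 7}, {"x": 0, "y": 0, "z": 0, "ax": 0, "ay": 0, "az": 7}, {"x": 0, "y": 0, "z": 0, "ax": 0, "ay": 0, "az": 7}, {"x": 0, "y": 0, "z": 0, "ax": 0, "ay": 0, "az": 7}, {"x": 0, "y": 0, "z": 0, "ax": 0, "ay": 0, "az": 0.5}]'

```text
t: 2.92
tool_pos: [0.5195, -0.3138, 0.1114]
eef_rot: [1.733, -2.62, 0.001]
contact_force: [0.1, 0.2, -0.2]
gripper_width: 0.06
```

```bash
python3 go.py 518 -313.5 3 -112.9
```

```text
t 2.92 pos [ 519.5 -313.8  111.4] yaw -113.0 tilt 0.03 w 0.06 F [ 0.1  0.2 -0.2] j7 -1.45
 az -0.1 shift now-yaw [  0.3   1.5 108.4] shift new-yaw [  0.3   1.5 108.4]
 tiltfix [-0.02 -0.02  0.  ]
```

Request:
play_rows --increments '[{"x": 0, "y": 0.0015, "z": 0.02, "ax": 0, "ay": 0, "az": 0}, {"x": 0, "y": 0, "z": 0.02, "ax": 0, "ay": 0, "az": 0}, {"x": 0, "y": 0, "z": 0.02, "ax": 0, "ay": 0, "az": 0}, {"x": 0, "y": 0, "z": 0.02, "ax": 0, "ay": 0, "az": 0}, {"x": 0, "y": 0, "z": 0.018, "ax": 0, "ay": 0, "az": 0}, {"x": 0, "y": 0, "z": 0.01, "ax": 0, "ay": 0, "az": 0}, {"x": 0, "y": 0, "z": 0, "ax": 0, "ay": 0, "az": 0}]'

```text
t: 3.5
tool_pos: [0.5165, -0.3124, 0.0011]
eef_rot: [1.737, -2.615, -0.006]
contact_force: [-0.6, -0.5, -0.3]
gripper_width: 0.0603
```

Request:
play_rows --increments '[{"x": 0, "y": 0, "z": 0, "ax": 0, "ay": 0, "az": 0}, {"x": 0, "y": 0, "z": 0, "ax": 0, "ay": 0, "az": 0}, {"x": 0, "y": 0, "z": 0, "ax": 0, "ay": 0, "az": 0}, {"x": 0, "y": 0, "z": 0, "ax": 0, "ay": 0, "az": 0}, {"x": 0, "y": 0, "z": 0, "ax": 0, "ay": 0, "az": 0}, {"x": 0, "y": 0, "z": 0, "ax": 0, "ay": 0, "az": 0}]' --gripper 0

```text
t: 4.0
tool_pos: [0.5189, -0.3139, 0.0048]
eef_rot: [-1.735, 2.617, -0.004]
contact_force: [0.3, -0.6, 6.2]
gripper_width: 0.0326
```

```bash
python3 go.py 578 -48 110 -6.2
```

```text
t 4.0 pos [ 518.9 -313.9    4.8] yaw -112.9 tilt 0.16 w 0.0326 F [ 0.3 -0.6  6.2] j7 -1.44
 az -106.7 shift now-yaw [-267.9   49.1 -105.2] shift new-yaw [  30.  -270.7 -105.2]
 tiltfix [-0.16 -0.02  0.  ]
```

Request:
play_rows --increments '[{"x": 0, "y": 0, "z": -0.02, "ax": 0, "ay": 0, "az": 0}, {"x": 0, "y": 0, "z": -0.02, "ax": 0, "ay": 0, "az": -7}, {"x": 0, "y": 0, "z": -0.02, "ax": 0, "ay": 0, "az": -7}, {"x": 0, "y": 0, "z": -0.02, "ax": 0, "ay": 0, "az": -7}, {"x": 0, "y": 0, "z": -0.025, "ax": 0, "ay": 0, "az": -7}, {"x": 0, "y": 0, "z": 0, "ax": 0, "ay": 0, "az": -7}, {"x": 0, "y": 0, "z": 0, "ax": 0, "ay": 0, "az": -7}, {"x": 0, "y": 0, "z": 0, "ax": 0, "ay": 0, "az": -7}, {"x": 0, "y": 0, "z": 0, "ax": 0, "ay": 0, "az": -7}, {"x": 0, "y": 0, "z": 0, "ax": 0, "ay": 0, "az": -7}, {"x": 0, "y": 0, "z": 0, "ax": 0, "ay": 0, "az": -7}, {"x": 0, "y": 0, "z": 0, "ax": 0, "ay": 0, "az": -7}]'

```text
t: 5.0
tool_pos: [0.5173, -0.3131, 0.1081]
eef_rot: [2.991, -0.96, -0.001]
contact_force: [-0.2, 0.4, -1.8]
gripper_width: 0.0326
```

Request:
play_rows --increments '[{"x": 0, "y": 0, "z": 0, "ax": 0, "ay": 0, "az": -7}, {"x": 0, "y": 0, "z": 0, "ax": 0, "ay": 0, "az": -7}, {"x": 0, "y": 0, "z": 0, "ax": 0, "ay": 0, "az": -7}, {"x": 0, "y": 0, "z": 0, "ax": 0, "ay": 0, "az": -7}, {"x": 0, "y": 0, "z": 0, "ax": 0, "ay": 0, "az": -1.7}]'

```text
t: 5.42
tool_pos: [0.5173, -0.3132, 0.1079]
eef_rot: [-3.137, 0.164, 0.001]
contact_force: [-0.4, -0.1, -1.5]
gripper_width: 0.0329
```

Request:
play_rows --increments '[{"x": 0.003, "y": -0.027, "z": 0, "ax": 0, "ay": 0, "az": 0}, {"x": 0.003, "y": -0.027, "z": 0, "ax": 0, "ay": 0, "az": 0}, {"x": 0.003, "y": -0.027, "z": 0, "ax": 0, "ay": 0, "az": 0}, {"x": 0.003, "y": -0.027, "z": 0, "ax": 0, "ay": 0, "az": 0}, {"x": 0.003, "y": -0.027, "z": 0, "ax": 0, "ay": 0, "az": 0}, {"x": 0.003, "y": -0.027, "z": 0, "ax": 0, "ay": 0, "az": 0}, {"x": 0.003, "y": -0.027, "z": 0, "ax": 0, "ay": 0, "az": 0}, {"x": 0.003, "y": -0.027, "z": 0, "ax": 0, "ay": 0, "az": 0}, {"x": 0.003, "y": -0.027, "z": 0, "ax": 0, "ay": 0, "az": 0}, {"x": 0.003, "y": -0.027, "z": 0, "ax": 0, "ay": 0, "az": 0}, {"x": 0, "y": 0, "z": 0, "ax": 0, "ay": 0, "az": 0}]'

```text
t: 6.33
tool_pos: [0.5778, -0.0404, 0.1087]
eef_rot: [-3.133, 0.156, -0.002]
contact_force: [0.5, -0.3, -1.8]
gripper_width: 0.0331
```

```bash
python3 go.py 578 -48 18 -6.2; python3 - <<'E'
from h import *
import cv2
p,d=r.grab_frame("scene"); cv2.imwrite("pics/s1.png",cv2.resize(p[60:310,100:400],None,fx=2,fy=2))
# board + cross check from the initial top picture
t=cv2.imread("pics/top0.png"); C=cloud("top",np.load("pics/top0.npy"))
print("cross px point",C[211:215,267:271].reshape(-1,3).mean(0))
E
```

```text
t 6.33 pos [577.8 -40.4 108.7] yaw -5.7 tilt 0.27 w 0.0331 F [ 0.5 -0.3 -1.8] j7 -0.34
 az 0.5 shift now-yaw [ 1.   7.6 90.7] shift new-yaw [ 1.1  7.6 90.7]
 tiltfix [-0.27 -0.06  0.  ]
cross px point [ 0.5772 -0.0476  0.0119]
```

View pics/s1.png

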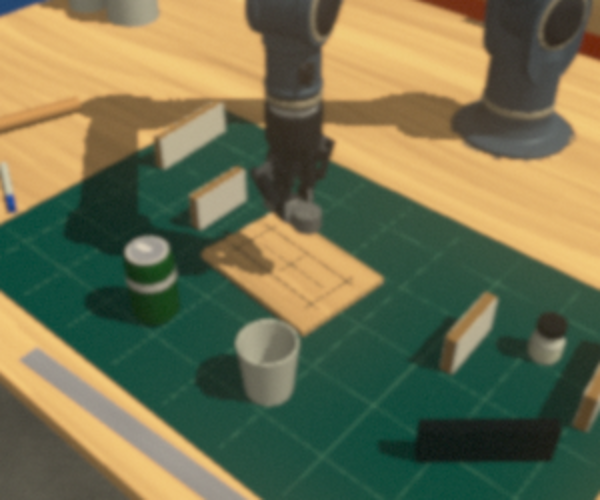

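The picture shows the master held in the fingers over the board, with the pommel at crop (303,215) on the +y side. The cross measures (577,-48). I lower it now.

Request:
play_rows --increments '[{"x": 0.001, "y": 0.0075, "z": 0.01, "ax": 0, "ay": 0, "az": 0.5}, {"x": 0, "y": 0, "z": 0.02, "ax": 0, "ay": 0, "az": 0}, {"x": 0, "y": 0, "z": 0.02, "ax": 0, "ay": 0, "az": 0}, {"x": 0, "y": 0, "z": 0.02, "ax": 0, "ay": 0, "az": 0}, {"x": 0, "y": 0, "z": 0.01, "ax": 0, "ay": 0, "az": 0}, {"x": 0, "y": 0, "z": 0.006, "ax": 0, "ay": 0, "az": 0}, {"x": 0, "y": 0, "z": 0.003, "ax": 0, "ay": 0, "az": 0}, {"x": 0, "y": 0, "z": 0, "ax": 0, "ay": 0, "az": 0}, {"x": 0, "y": 0, "z": 0, "ax": 0, "ay": 0, "az": 0}]'

```text
t: 7.13
tool_pos: [0.5779, -0.056, 0.02]
eef_rot: [3.136, -0.185, 0.002]
contact_force: [0.3, -0.1, -1.5]
gripper_width: 0.0327
```

```bash
python3 go.py 578 -48 17 -6.2
```

```text
t 7.13 pos [577.9 -56.   20. ] yaw -6.8 tilt 0.08 w 0.0327 F [ 0.3 -0.1 -1.5] j7 -0.4
 az -0.6 shift now-yaw [-0.8 -8.   3. ] shift new-yaw [-0.7 -8.   3. ]
 tiltfix [ 0.   -0.08 -0.  ]
```

Request:
play_rows --increments '[{"x": -0.0005, "y": -0.004, "z": 0, "ax": 0, "ay": 0, "az": -0.5}, {"x": 0, "y": -0.004, "z": 0, "ax": 0, "ay": 0, "az": 0}, {"x": 0, "y": 0, "z": 0.002, "ax": 0, "ay": 0, "az": 0}, {"x": 0, "y": 0, "z": 0.0015, "ax": 0, "ay": 0, "az": 0}, {"x": 0, "y": 0, "z": 0, "ax": 0, "ay": 0, "az": 0}, {"x": 0, "y": 0, "z": 0, "ax": 0, "ay": 0, "az": 0}]'

```text
t: 7.63
tool_pos: [0.5782, -0.0467, 0.0168]
eef_rot: [-3.137, 0.169, -0.002]
contact_force: [-1.6, 1.8, 5.8]
gripper_width: 0.0326
```

```bash
python3 go.py 578 -48 17 -6.2
```

```text
t 7.63 pos [578.2 -46.7  16.8] yaw -6.2 tilt 0.08 w 0.0326 F [-1.6  1.8  5.8] j7 -0.41
 az 0.0 shift now-yaw [-0.   1.3 -0.2] shift new-yaw [-0.   1.3 -0.2]
 tiltfix [-0.03 -0.07  0.  ]
```

Request:
play_rows --increments '[{"x": 0, "y": 0, "z": 0, "ax": 0, "ay": 0, "az": 0}, {"x": 0, "y": 0, "z": 0, "ax": 0, "ay": 0, "az": 0}, {"x": 0, "y": 0, "z": 0, "ax": 0, "ay": 0, "az": 0}, {"x": 0, "y": 0, "z": 0, "ax": 0, "ay": 0, "az": 0}, {"x": 0, "y": 0, "z": -0.01, "ax": 0, "ay": 0, "az": 0}, {"x": 0, "y": 0, "z": -0.02, "ax": 0, "ay": 0, "az": 0}, {"x": 0, "y": 0, "z": -0.03, "ax": 0, "ay": 0, "az": 0}, {"x": 0, "y": 0, "z": -0.03, "ax": 0, "ay": 0, "az": 0}, {"x": 0, "y": 0, "z": -0.015, "ax": 0, "ay": 0, "az": 0}, {"x": 0, "y": 0, "z": 0, "ax": 0, "ay": 0, "az": 0}, {"x": 0, "y": 0, "z": 0, "ax": 0, "ay": 0, "az": 0}]' --gripper 0.055

```text
t: 8.55
tool_pos: [0.5781, -0.0479, 0.1222]
eef_rot: [3.137, -0.171, 0.004]
contact_force: [-0.9, -0.6, 0.1]
gripper_width: 0.055
```

```bash
python3 go.py 447 -402.8 122 -86; python3 - <<'E'
from h import *
p,d=r.grab_frame("scene"); C=cloud("scene",d)
for o in r.silhouettes("scene","master"):
    P=C[o["pixels"]]; P=P[~np.isnan(P[:,0])]; T=P[P[:,2]>.03]
    if len(T)>10: print(o["confidence"],rect(T),np.median(T[:,2]),len(T),T.mean(0))
cv2.imwrite("pics/s2.png",cv2.resize(p[120:260,150:330],None,fx=3,fy=3))
E
```

```text
t 8.55 pos [578.1 -47.9 122.2] yaw -6.2 tilt 0.14 w 0.055 F [-0.9 -0.6  0.1] j7 -0.33
 az 79.8 shift now-yaw [-91.8 367.1   0.2] shift new-yaw [344.9 155.6   0.2]
 tiltfix [ 0.01 -0.14 -0.  ]
0.89 (array([580.8, -46.5]), array([92.1, 37.6]), 84.1) 0.03802333896045951 273 [ 0.5818 -0.0446  0.0375]
```

View pics/s2.png

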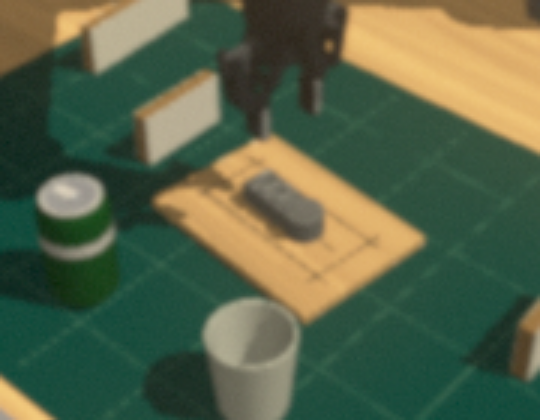

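Crop: the master lies flat at crop (283,207) on the cross, released. The scene camera puts it at (581,-46.5), axis 84.1°, which is good. Next is the long wall at (447,-403).

Request:
play_rows --increments '[{"x": -0.0077, "y": 0.0306, "z": 0, "ax": 0, "ay": 0, "az": 0}, {"x": -0.0077, "y": 0.0306, "z": 0, "ax": 0, "ay": 0, "az": 0}, {"x": -0.0077, "y": 0.0306, "z": 0, "ax": 0, "ay": 0, "az": 0}, {"x": -0.0077, "y": 0.0306, "z": 0, "ax": 0, "ay": 0, "az": 0}, {"x": -0.0077, "y": 0.0306, "z": 0, "ax": 0, "ay": 0, "az": 0}, {"x": -0.0077, "y": 0.0306, "z": 0, "ax": 0, "ay": 0, "az": 0}, {"x": -0.0077, "y": 0.0306, "z": 0, "ax": 0, "ay": 0, "az": 0}, {"x": -0.0077, "y": 0.0306, "z": 0, "ax": 0, "ay": 0, "az": 0}, {"x": -0.0077, "y": 0.0306, "z": 0, "ax": 0, "ay": 0, "az": 0}, {"x": -0.0077, "y": 0.0306, "z": 0, "ax": 0, "ay": 0, "az": 0}, {"x": -0.0077, "y": 0.0306, "z": 0, "ax": 0, "ay": 0, "az": 0}, {"x": -0.0077, "y": 0.0306, "z": 0, "ax": 0, "ay": 0, "az": 0}]'

```text
t: 9.65
tool_pos: [0.4443, -0.4034, 0.1192]
eef_rot: [-3.135, 0.17, 0.004]
contact_force: [-0.2, 0.4, 0.4]
gripper_width: 0.0547
```

Request:
play_rows --increments '[{"x": 0, "y": 0, "z": 0, "ax": 0, "ay": 0, "az": 7}, {"x": 0, "y": 0, "z": 0, "ax": 0, "ay": 0, "az": 7}, {"x": 0, "y": 0, "z": 0, "ax": 0, "ay": 0, "az": 7}, {"x": 0, "y": 0, "z": 0, "ax": 0, "ay": 0, "az": 7}, {"x": 0, "y": 0, "z": 0, "ax": 0, "ay": 0, "az": 7}, {"x": 0, "y": 0, "z": 0, "ax": 0, "ay": 0, "az": 7}, {"x": 0, "y": 0, "z": 0, "ax": 0, "ay": 0, "az": 7}, {"x": 0, "y": 0, "z": 0, "ax": 0, "ay": 0, "az": 7}, {"x": 0, "y": 0, "z": 0, "ax": 0, "ay": 0, "az": 7}, {"x": 0, "y": 0, "z": 0, "ax": 0, "ay": 0, "az": 7}, {"x": 0, "y": 0, "z": 0, "ax": 0, "ay": 0, "az": 7}, {"x": 0, "y": 0, "z": 0, "ax": 0, "ay": 0, "az": 2.8}]'

```text
t: 10.65
tool_pos: [0.4451, -0.402, 0.1191]
eef_rot: [2.292, -2.148, -0.005]
contact_force: [-0.3, 0.6, 0.1]
gripper_width: 0.0549
```

Request:
play_rows --increments '[{"x": 0, "y": 0, "z": 0.01, "ax": 0, "ay": 0, "az": 0}, {"x": 0, "y": 0, "z": 0.01, "ax": 0, "ay": 0, "az": 0}, {"x": 0, "y": 0, "z": 0.01, "ax": 0, "ay": 0, "az": 0}]'

```text
t: 10.9
tool_pos: [0.4452, -0.402, 0.0887]
eef_rot: [2.299, -2.141, -0.004]
contact_force: [-0.2, 0.6, -0.3]
gripper_width: 0.055
```

```bash
python3 go.py 447 -402.8 36 -86
```

```text
t 10.9 pos [ 445.2 -402.    88.7] yaw -85.9 tilt 0.13 w 0.055 F [-0.2  0.6 -0.3] j7 -0.86
 az 0.1 shift now-yaw [ 0.9 -1.7 52.7] shift new-yaw [ 0.9 -1.7 52.7]
 tiltfix [0.09 0.09 0.  ]
```

Request:
play_rows --increments '[{"x": 0.001, "y": -0.0017, "z": 0.015, "ax": 0, "ay": 0, "az": 0}, {"x": 0, "y": 0, "z": 0.015, "ax": 0, "ay": 0, "az": 0}, {"x": 0, "y": 0, "z": 0.015, "ax": 0, "ay": 0, "az": 0}, {"x": 0, "y": 0, "z": 0.0077, "ax": 0, "ay": 0, "az": 0}, {"x": 0, "y": 0, "z": 0, "ax": 0, "ay": 0, "az": 0}, {"x": 0, "y": 0, "z": 0, "ax": 0, "ay": 0, "az": 0}]'

```text
t: 11.4
tool_pos: [0.4473, -0.4033, 0.0372]
eef_rot: [2.297, -2.143, -0.003]
contact_force: [-0.3, 0.4, 0.8]
gripper_width: 0.0553
```

Request:
play_rows --increments '[{"x": 0, "y": 0, "z": 0, "ax": 0, "ay": 0, "az": 0}, {"x": 0, "y": 0, "z": 0, "ax": 0, "ay": 0, "az": 0}, {"x": 0, "y": 0, "z": 0, "ax": 0, "ay": 0, "az": 0}, {"x": 0, "y": 0, "z": 0, "ax": 0, "ay": 0, "az": 0}, {"x": 0, "y": 0, "z": 0, "ax": 0, "ay": 0, "az": 0}, {"x": 0, "y": 0, "z": 0, "ax": 0, "ay": 0, "az": 0}, {"x": 0, "y": 0, "z": 0, "ax": 0, "ay": 0, "az": 0}, {"x": 0, "y": 0, "z": 0, "ax": 0, "ay": 0, "az": 0}]' --gripper 0

```text
t: 12.07
tool_pos: [0.4483, -0.4039, 0.0391]
eef_rot: [-2.297, 2.143, -0.003]
contact_force: [-0.7, -0.5, 6.4]
gripper_width: 0.0167
```

```bash
python3 go.py 621.7 -52.8 50 -6.2; python3 - <<'E'
from h import *
p,d=r.grab_frame("scene"); C=cloud("scene",d)
for o in r.silhouettes("scene","long_a"):
    P=C[o["pixels"]]; P=P[~np.isnan(P[:,0])]; T=P[P[:,2]>.052]
    if len(T)>10: print(o["confidence"],rect(T),np.median(T[:,2]),len(T))
E
```

```text
t 12.07 pos [ 448.3 -403.9   39.1] yaw -86.0 tilt 0.1 w 0.0167 F [-0.7 -0.5  6.4] j7 -0.87
 az -79.8 shift now-yaw [-338.2 -197.4  -10.9] shift new-yaw [ 134.5 -367.8  -10.9]
 tiltfix [-0.07 -0.06  0.  ]
0.96 (array([674.3, 340.5]), array([159.9,  22.5]), -48.4) 0.05932161929336377 613
0.82 (array([482.4, 402.3]), array([163.7,  18.2]), 6.0) 0.05977257448371087 375
0.64 (array([ 448.3, -403.5]), array([159.7,  23.3]), 4.3) 0.059011346860103564 123
```

Request:
play_rows --increments '[{"x": 0, "y": 0, "z": -0.02, "ax": 0, "ay": 0, "az": 0}, {"x": 0, "y": 0, "z": -0.025, "ax": 0, "ay": 0, "az": 0}, {"x": 0, "y": 0, "z": -0.025, "ax": 0, "ay": 0, "az": -5}, {"x": 0, "y": 0, "z": -0.025, "ax": 0, "ay": 0, "az": -7}, {"x": 0, "y": 0, "z": -0.02, "ax": 0, "ay": 0, "az": -7}, {"x": 0, "y": 0, "z": 0, "ax": 0, "ay": 0, "az": -7}, {"x": 0, "y": 0, "z": 0, "ax": 0, "ay": 0, "az": -7}, {"x": 0, "y": 0, "z": 0, "ax": 0, "ay": 0, "az": -7}, {"x": 0, "y": 0, "z": 0, "ax": 0, "ay": 0, "az": -7}, {"x": 0, "y": 0, "z": 0, "ax": 0, "ay": 0, "az": -7}, {"x": 0, "y": 0, "z": 0, "ax": 0, "ay": 0, "az": -7}, {"x": 0, "y": 0, "z": 0, "ax": 0, "ay": 0, "az": -7}]'

```text
t: 13.17
tool_pos: [0.4471, -0.4033, 0.1525]
eef_rot: [-3.104, 0.483, 0.002]
contact_force: [-0.1, -0.2, -1.8]
gripper_width: 0.0169
```

Request:
play_rows --increments '[{"x": 0, "y": 0, "z": 0, "ax": 0, "ay": 0, "az": -7}, {"x": 0, "y": 0, "z": 0, "ax": 0, "ay": 0, "az": -4.8}]'

```text
t: 13.33
tool_pos: [0.4471, -0.4033, 0.1524]
eef_rot: [-3.137, 0.162, 0.002]
contact_force: [-0.0, 0.3, -1.6]
gripper_width: 0.0165
```

Request:
play_rows --increments '[{"x": 0.0112, "y": -0.0307, "z": 0, "ax": 0, "ay": 0, "az": 0}, {"x": 0.0112, "y": -0.0307, "z": 0, "ax": 0, "ay": 0, "az": 0}, {"x": 0.0112, "y": -0.0307, "z": 0, "ax": 0, "ay": 0, "az": 0}, {"x": 0.0112, "y": -0.0307, "z": 0, "ax": 0, "ay": 0, "az": 0}, {"x": 0.0112, "y": -0.0307, "z": 0, "ax": 0, "ay": 0, "az": 0}, {"x": 0.0112, "y": -0.0307, "z": 0, "ax": 0, "ay": 0, "az": 0}, {"x": 0.0112, "y": -0.0307, "z": 0, "ax": 0, "ay": 0, "az": 0}, {"x": 0.0112, "y": -0.0307, "z": 0, "ax": 0, "ay": 0, "az": 0}, {"x": 0.0112, "y": -0.0307, "z": 0, "ax": 0, "ay": 0, "az": 0}, {"x": 0.0112, "y": -0.0307, "z": 0, "ax": 0, "ay": 0, "az": 0}, {"x": 0.0112, "y": -0.0307, "z": 0, "ax": 0, "ay": 0, "az": 0}, {"x": 0.0112, "y": -0.0307, "z": 0, "ax": 0, "ay": 0, "az": 0}]'

```text
t: 14.33
tool_pos: [0.6212, -0.0507, 0.1525]
eef_rot: [3.137, -0.171, -0.002]
contact_force: [0.8, -0.1, -0.8]
gripper_width: 0.0168
```

Request:
play_rows --increments '[{"x": 0, "y": 0, "z": 0.02, "ax": 0, "ay": 0, "az": 0}, {"x": 0, "y": 0, "z": 0.02, "ax": 0, "ay": 0, "az": 0}, {"x": 0, "y": 0, "z": 0.01, "ax": 0, "ay": 0, "az": 0}, {"x": 0, "y": 0, "z": 0, "ax": 0, "ay": 0, "az": 0}, {"x": 0, "y": 0, "z": 0, "ax": 0, "ay": 0, "az": 0}, {"x": 0, "y": 0, "z": 0, "ax": 0, "ay": 0, "az": 0}]'

```text
t: 14.83
tool_pos: [0.6218, -0.0525, 0.104]
eef_rot: [3.137, -0.172, 0.002]
contact_force: [-0.5, -0.1, -0.5]
gripper_width: 0.0169
```

```bash
python3 go.py 621.7 -52.8 51 -6.2
```

```text
t 14.83 pos [621.8 -52.5 104. ] yaw -6.3 tilt 0.08 w 0.0169 F [-0.5 -0.1 -0.5] j7 -0.33
 az -0.1 shift now-yaw [-0.1  0.3 53. ] shift new-yaw [-0.1  0.3 53. ]
 tiltfix [ 0.   -0.08 -0.  ]
```

Request:
play_rows --increments '[{"x": 0, "y": 0, "z": 0.015, "ax": 0, "ay": 0, "az": 0}, {"x": 0, "y": 0, "z": 0.015, "ax": 0, "ay": 0, "az": 0}, {"x": 0, "y": 0, "z": 0.012, "ax": 0, "ay": 0, "az": 0}, {"x": 0, "y": 0, "z": 0.006, "ax": 0, "ay": 0, "az": 0}, {"x": 0, "y": 0, "z": 0.004, "ax": 0, "ay": 0, "az": 0}, {"x": 0, "y": 0, "z": 0.0015, "ax": 0, "ay": 0, "az": 0}, {"x": 0, "y": 0, "z": 0, "ax": 0, "ay": 0, "az": 0}, {"x": 0, "y": 0, "z": 0, "ax": 0, "ay": 0, "az": 0}]'

```text
t: 15.5
tool_pos: [0.6218, -0.0521, 0.0512]
eef_rot: [3.136, -0.171, 0.002]
contact_force: [-2.5, -1.8, 6.4]
gripper_width: 0.017
```

```bash
python3 go.py 621.7 -52.8 51 -6.2
```

```text
t 15.5 pos [621.8 -52.1  51.2] yaw -6.2 tilt 0.08 w 0.017 F [-2.5 -1.8  6.4] j7 -0.36
 az -0.0 shift now-yaw [-0.   0.7  0.2] shift new-yaw [-0.   0.7  0.2]
 tiltfix [ 0.03 -0.07 -0.  ]
```

Request:
play_rows --increments '[{"x": 0, "y": 0, "z": 0, "ax": 0, "ay": 0, "az": 0}, {"x": 0, "y": 0, "z": 0, "ax": 0, "ay": 0, "az": 0}, {"x": 0, "y": 0, "z": 0, "ax": 0, "ay": 0, "az": 0}, {"x": 0, "y": 0, "z": -0.01, "ax": 0, "ay": 0, "az": 0}, {"x": 0, "y": 0, "z": -0.02, "ax": 0, "ay": 0, "az": 0}, {"x": 0, "y": 0, "z": -0.03, "ax": 0, "ay": 0, "az": 0}, {"x": 0, "y": 0, "z": -0.02, "ax": 0, "ay": 0, "az": 0}, {"x": 0, "y": 0, "z": 0, "ax": 0, "ay": 0, "az": 0}, {"x": 0, "y": 0, "z": 0, "ax": 0, "ay": 0, "az": 0}]' --gripper 0.034

```text
t: 16.25
tool_pos: [0.6223, -0.0519, 0.1316]
eef_rot: [3.137, -0.171, 0.006]
contact_force: [0.0, 0.1, 0.1]
gripper_width: 0.0342
```

```bash
cat > chk.py <<'E'
import sys
from h import *
o0=np.array([577.8,-48]); a=np.radians(-6.2); R=np.array([[np.cos(a),np.sin(a)],[-np.sin(a),np.cos(a)]])
cam=sys.argv[1]; p,d=r.grab_frame(cam); C=cloud(cam,d)
for n,z in zip(sys.argv[2::2],sys.argv[3::2]):
    for o in r.silhouettes(cam,n):
        P=C[o["pixels"]]; P=P[~np.isnan(P[:,0])]; zm=P[:,2]; T=P[zm>float(z)]
        if len(T)>10:
            c,s,an=rect(T); print(cam,n,round(o["confidence"],2),c,s,an,"z",np.median(T[:,2]).round(4),"board",(R@(c-o0)).round(1),"rel",round(an+6.2,1))
cv2.imwrite(f"pics/chk_{cam}.png",p)
E
python3 chk.py scene long_a .052 master .03; python3 go.py 483 402.3 122 -84.2
```

```text
scene long_a 0.97 [674.4 341. ] [160.3  22.2] -48.9 z 0.0593 board [ 54.  397.2] rel -42.7
scene long_a 0.65 [621.8 -54.4] [164.2  22. ] 83.2 z 0.07 board [44.4 -1.6] rel 89.4
scene long_a 0.64 [484.4 402.5] [159.6  18.1] 6.1 z 0.0598 board [-141.5  437.8] rel 12.3
scene master 0.54 [580.6 -28.7] [129.7  39. ] 66.4 z 0.0385 board [ 0.7 19.5] rel 72.6
scene master 0.51 [764.   80.4] [75.4 72.3] 44.4 z 0.062 board [171.2 147.8] rel 50.6
t 16.4 pos [620.4 -52.1 128.6] yaw -6.2 tilt 0.12 w 0.0336 F [ 0.5 -0.1 -0.2] j7 -0.32
 az 78.0 shift now-yaw [-185.9 -436.8    6.6] shift new-yaw [-465.9   90.8    6.6]
 tiltfix [0.02 0.12 0.  ]
```

Request:
play_rows --increments '[{"x": -0.0145, "y": -0.034, "z": 0, "ax": 0, "ay": 0, "az": 0}, {"x": -0.0145, "y": -0.034, "z": 0, "ax": 0, "ay": 0, "az": 0}, {"x": -0.0145, "y": -0.034, "z": 0, "ax": 0, "ay": 0, "az": 0}, {"x": -0.0145, "y": -0.034, "z": 0, "ax": 0, "ay": 0, "az": 0}, {"x": -0.0145, "y": -0.034, "z": 0, "ax": 0, "ay": 0, "az": 0}, {"x": -0.0145, "y": -0.034, "z": 0, "ax": 0, "ay": 0, "az": 0}, {"x": -0.0145, "y": -0.034, "z": 0, "ax": 0, "ay": 0, "az": 0}, {"x": -0.0145, "y": -0.034, "z": 0, "ax": 0, "ay": 0, "az": 0}, {"x": -0.0145, "y": -0.034, "z": 0, "ax": 0, "ay": 0, "az": 0}, {"x": -0.0145, "y": -0.034, "z": 0, "ax": 0, "ay": 0, "az": 0}, {"x": -0.0145, "y": -0.034, "z": 0, "ax": 0, "ay": 0, "az": 0}, {"x": -0.0145, "y": -0.034, "z": 0, "ax": 0, "ay": 0, "az": 0}]' --gripper 0.055

```text
t: 17.4
tool_pos: [0.4912, 0.3736, 0.1282]
eef_rot: [3.135, -0.17, -0.003]
contact_force: [0.2, 1.0, 0.2]
gripper_width: 0.0551
```

Request:
play_rows --increments '[{"x": -0.012, "y": -0.029, "z": 0, "ax": 0, "ay": 0, "az": 0}, {"x": 0, "y": 0, "z": 0, "ax": 0, "ay": 0, "az": 7}, {"x": 0, "y": 0, "z": 0, "ax": 0, "ay": 0, "az": 7}, {"x": 0, "y": 0, "z": 0, "ax": 0, "ay": 0, "az": 7}, {"x": 0, "y": 0, "z": 0, "ax": 0, "ay": 0, "az": 7}, {"x": 0, "y": 0, "z": 0, "ax": 0, "ay": 0, "az": 7}, {"x": 0, "y": 0, "z": 0, "ax": 0, "ay": 0, "az": 7}, {"x": 0, "y": 0, "z": 0, "ax": 0, "ay": 0, "az": 7}, {"x": 0, "y": 0, "z": 0, "ax": 0, "ay": 0, "az": 7}, {"x": 0, "y": 0, "z": 0, "ax": 0, "ay": 0, "az": 7}, {"x": 0, "y": 0, "z": 0, "ax": 0, "ay": 0, "az": 7}, {"x": 0, "y": 0, "z": 0, "ax": 0, "ay": 0, "az": 7}]'

```text
t: 18.4
tool_pos: [0.4831, 0.4021, 0.1281]
eef_rot: [2.34, -2.092, -0.0]
contact_force: [0.3, 0.4, -0.3]
gripper_width: 0.0549
```

Request:
play_rows --increments '[{"x": 0, "y": 0, "z": 0.01, "ax": 0, "ay": 0, "az": 1}, {"x": 0, "y": 0, "z": 0.015, "ax": 0, "ay": 0, "az": 0}, {"x": 0, "y": 0, "z": 0.01, "ax": 0, "ay": 0, "az": 0}, {"x": 0, "y": 0, "z": 0, "ax": 0, "ay": 0, "az": 0}]'

```text
t: 18.73
tool_pos: [0.4819, 0.401, 0.0908]
eef_rot: [2.327, -2.1, -0.001]
contact_force: [-0.4, -0.5, -1.2]
gripper_width: 0.0548
```

```bash
python3 go.py 483 402.3 38 -84.2
```

```text
t 18.73 pos [481.9 401.   90.8] yaw -84.1 tilt 0.39 w 0.0548 F [-0.4 -0.5 -1.2] j7 -2.33
 az 0.1 shift now-yaw [-1.2 -1.3 52.8] shift new-yaw [-1.2 -1.3 52.8]
 tiltfix [ 0.31 -0.23 -0.  ]
```

Request:
play_rows --increments '[{"x": -0.001, "y": -0.001, "z": 0.015, "ax": 0, "ay": 0, "az": 0}, {"x": 0, "y": 0, "z": 0.015, "ax": 0, "ay": 0, "az": 0}, {"x": 0, "y": 0, "z": 0.015, "ax": 0, "ay": 0, "az": 0}, {"x": 0, "y": 0, "z": 0.008, "ax": 0, "ay": 0, "az": 0}, {"x": 0, "y": 0, "z": 0, "ax": 0, "ay": 0, "az": 0}, {"x": 0, "y": 0, "z": 0, "ax": 0, "ay": 0, "az": 0}]'

```text
t: 19.23
tool_pos: [0.4846, 0.4037, 0.0414]
eef_rot: [2.33, -2.106, -0.0]
contact_force: [0.5, -0.3, 0.3]
gripper_width: 0.055
```

Request:
play_rows --increments '[{"x": 0, "y": 0, "z": 0, "ax": 0, "ay": 0, "az": 0}, {"x": 0, "y": 0, "z": 0, "ax": 0, "ay": 0, "az": 0}, {"x": 0, "y": 0, "z": 0, "ax": 0, "ay": 0, "az": 0}, {"x": 0, "y": 0, "z": 0, "ax": 0, "ay": 0, "az": 0}, {"x": 0, "y": 0, "z": 0, "ax": 0, "ay": 0, "az": 0}, {"x": 0, "y": 0, "z": 0, "ax": 0, "ay": 0, "az": 0}, {"x": 0, "y": 0, "z": 0, "ax": 0, "ay": 0, "az": 0}, {"x": 0, "y": 0, "z": 0, "ax": 0, "ay": 0, "az": 0}]' --gripper 0

```text
t: 19.9
tool_pos: [0.4852, 0.4043, 0.0427]
eef_rot: [-2.329, 2.105, -0.001]
contact_force: [-1.1, -1.5, 5.3]
gripper_width: 0.0165
```

```bash
python3 go.py 534.2 -43.2 51 -6.2; python3 chk.py top long_a .052
```

```text
t 19.9 pos [485.2 404.3  42.7] yaw -84.2 tilt 0.11 w 0.0165 F [-1.1 -1.5  5.3] j7 -2.34
 az -78.0 shift now-yaw [450.2  -3.7  -8.3] shift new-yaw [ 97.  439.6  -8.3]
 tiltfix [-0.09  0.06 -0.  ]
top long_a 0.7 [621.4 -53.6] [159.3  19.1] 83.8 z 0.0712 board [43.9 -0.9] rel 90.0
top long_a 0.61 [486.  380.6] [160.2  65.8] 6.0 z 0.0595 board [-137.6  416.2] rel 12.2
```

Request:
play_rows --increments '[{"x": 0, "y": 0, "z": -0.02, "ax": 0, "ay": 0, "az": 0}, {"x": 0, "y": 0, "z": -0.025, "ax": 0, "ay": 0, "az": 0}, {"x": 0, "y": 0, "z": -0.025, "ax": 0, "ay": 0, "az": 0}, {"x": 0, "y": 0, "z": -0.025, "ax": 0, "ay": 0, "az": 0}, {"x": 0, "y": 0, "z": -0.02, "ax": 0, "ay": 0, "az": -7}, {"x": 0, "y": 0, "z": 0, "ax": 0, "ay": 0, "az": -7}, {"x": 0, "y": 0, "z": 0, "ax": 0, "ay": 0, "az": -7}, {"x": 0, "y": 0, "z": 0, "ax": 0, "ay": 0, "az": -7}, {"x": 0, "y": 0, "z": 0, "ax": 0, "ay": 0, "az": -7}, {"x": 0, "y": 0, "z": 0, "ax": 0, "ay": 0, "az": -7}, {"x": 0, "y": 0, "z": 0, "ax": 0, "ay": 0, "az": -7}, {"x": 0, "y": 0, "z": 0, "ax": 0, "ay": 0, "az": -7}]'

```text
t: 21.0
tool_pos: [0.4843, 0.4033, 0.156]
eef_rot: [3.048, -0.757, -0.001]
contact_force: [-1.1, 0.3, -0.5]
gripper_width: 0.0164
```

Request:
play_rows --increments '[{"x": 0, "y": 0, "z": 0, "ax": 0, "ay": 0, "az": -7}, {"x": 0, "y": 0, "z": 0, "ax": 0, "ay": 0, "az": -7}, {"x": 0, "y": 0, "z": 0, "ax": 0, "ay": 0, "az": -7}, {"x": 0, "y": 0, "z": 0, "ax": 0, "ay": 0, "az": -1}, {"x": 0.007, "y": 0.031, "z": 0, "ax": 0, "ay": 0, "az": 0}, {"x": 0.007, "y": 0.031, "z": 0, "ax": 0, "ay": 0, "az": 0}, {"x": 0.007, "y": 0.031, "z": 0, "ax": 0, "ay": 0, "az": 0}, {"x": 0.007, "y": 0.031, "z": 0, "ax": 0, "ay": 0, "az": 0}, {"x": 0.007, "y": 0.031, "z": 0, "ax": 0, "ay": 0, "az": 0}, {"x": 0.007, "y": 0.031, "z": 0, "ax": 0, "ay": 0, "az": 0}]'

```text
t: 21.83
tool_pos: [0.506, 0.2126, 0.1564]
eef_rot: [3.136, -0.175, -0.0]
contact_force: [0.3, -0.5, -0.5]
gripper_width: 0.0166
```

Request:
play_rows --increments '[{"x": 0.007, "y": 0.031, "z": 0, "ax": 0, "ay": 0, "az": 0}, {"x": 0.007, "y": 0.031, "z": 0, "ax": 0, "ay": 0, "az": 0}, {"x": 0.007, "y": 0.031, "z": 0, "ax": 0, "ay": 0, "az": 0}, {"x": 0.007, "y": 0.031, "z": 0, "ax": 0, "ay": 0, "az": 0}, {"x": 0.007, "y": 0.031, "z": 0, "ax": 0, "ay": 0, "az": 0}, {"x": 0.007, "y": 0.031, "z": 0, "ax": 0, "ay": 0, "az": 0}, {"x": 0.007, "y": 0.031, "z": 0, "ax": 0, "ay": 0, "az": 0}, {"x": 0.006, "y": 0.031, "z": 0, "ax": 0, "ay": 0, "az": 0}, {"x": 0, "y": 0.006, "z": 0, "ax": 0, "ay": 0, "az": 0}, {"x": 0, "y": 0, "z": 0, "ax": 0, "ay": 0, "az": 0}, {"x": 0, "y": 0, "z": 0, "ax": 0, "ay": 0, "az": 0}, {"x": 0, "y": 0, "z": 0, "ax": 0, "ay": 0, "az": 0}]'

```text
t: 22.83
tool_pos: [0.5332, -0.0421, 0.1566]
eef_rot: [-3.136, 0.168, 0.0]
contact_force: [0.6, -0.3, -1.2]
gripper_width: 0.017
```

```bash
python3 go.py 534.2 -43.2 54.5 -6.2; python3 chk.py scene pot .05
```

```text
t 22.83 pos [533.2 -42.1 156.6] yaw -6.1 tilt 0.06 w 0.017 F [ 0.6 -0.3 -1.2] j7 -0.27
 az 0.1 shift now-yaw [  1.1   0.9 102.1] shift new-yaw [  1.1   0.9 102.1]
 tiltfix [-0.06  0.01 -0.  ]
scene pot 0.58 [481.  318.2] [38.5 36.7] 25.5 z 0.0614 board [-135.8  353.6] rel 31.7
```

Request:
play_rows --increments '[{"x": 0.001, "y": 0.001, "z": 0.02, "ax": 0, "ay": 0, "az": 0}, {"x": 0, "y": 0, "z": 0.025, "ax": 0, "ay": 0, "az": 0}, {"x": 0, "y": 0, "z": 0.025, "ax": 0, "ay": 0, "az": 0}, {"x": 0, "y": 0, "z": 0.015, "ax": 0, "ay": 0, "az": 0}, {"x": 0, "y": 0, "z": 0.008, "ax": 0, "ay": 0, "az": 0}, {"x": 0, "y": 0, "z": 0.004, "ax": 0, "ay": 0, "az": 0}, {"x": 0, "y": 0, "z": 0.003, "ax": 0, "ay": 0, "az": 0}, {"x": 0, "y": 0, "z": 0.0025, "ax": 0, "ay": 0, "az": 0}, {"x": 0, "y": 0, "z": 0, "ax": 0, "ay": 0, "az": 0}, {"x": 0, "y": 0, "z": 0, "ax": 0, "ay": 0, "az": 0}]'

```text
t: 23.77
tool_pos: [0.5349, -0.0452, 0.0549]
eef_rot: [3.137, -0.171, 0.003]
contact_force: [-0.3, -0.2, -0.0]
gripper_width: 0.0165
```

```bash
python3 go.py 534.2 -43.2 54.5 -6.2
```

```text
t 23.77 pos [534.9 -45.2  54.9] yaw -6.2 tilt 0.1 w 0.0165 F [-0.3 -0.2 -0. ] j7 -0.35
 az -0.0 shift now-yaw [-0.9 -1.9  0.4] shift new-yaw [-0.9 -1.9  0.4]
 tiltfix [ 0.  -0.1 -0. ]
```

Not quite touching yet. A small correction, a touch down, then release.

Request:
play_rows --increments '[{"x": -0.001, "y": -0.0015, "z": 0, "ax": 0, "ay": 0, "az": 0}, {"x": 0, "y": 0, "z": 0.0015, "ax": 0, "ay": 0, "az": 0}, {"x": 0, "y": 0, "z": 0.001, "ax": 0, "ay": 0, "az": 0}, {"x": 0, "y": 0, "z": 0, "ax": 0, "ay": 0, "az": 0}, {"x": 0, "y": 0, "z": 0, "ax": 0, "ay": 0, "az": 0}]'

```text
t: 24.18
tool_pos: [0.5341, -0.0438, 0.0546]
eef_rot: [3.135, -0.171, 0.002]
contact_force: [-5.8, -0.7, 19.4]
gripper_width: 0.0167
```

Request:
play_rows --increments '[{"x": 0, "y": 0, "z": 0, "ax": 0, "ay": 0, "az": 0}, {"x": 0, "y": 0, "z": 0, "ax": 0, "ay": 0, "az": 0}, {"x": 0, "y": 0, "z": 0, "ax": 0, "ay": 0, "az": 0}, {"x": 0, "y": 0, "z": -0.01, "ax": 0, "ay": 0, "az": 0}, {"x": 0, "y": 0, "z": -0.02, "ax": 0, "ay": 0, "az": 0}, {"x": 0, "y": 0, "z": -0.03, "ax": 0, "ay": 0, "az": 0}, {"x": 0, "y": 0, "z": -0.015, "ax": 0, "ay": 0, "az": 0}, {"x": 0, "y": 0, "z": 0, "ax": 0, "ay": 0, "az": 0}, {"x": 0, "y": 0, "z": 0, "ax": 0, "ay": 0, "az": 0}]' --gripper 0.034

```text
t: 24.93
tool_pos: [0.534, -0.0437, 0.1277]
eef_rot: [3.137, -0.171, 0.003]
contact_force: [0.1, 0.1, -0.7]
gripper_width: 0.034
```

```bash
python3 chk.py scene long_a .052 master .03 short_a .05; python3 go.py 549 -227.2 122 -88.9
```

```text
scene long_a 0.91 [674.7 341. ] [160.5  22.2] -48.2 z 0.0592 board [ 54.3 397.2] rel -42.0
scene long_a 0.85 [534.8 -46.8] [163.6  21.7] 84.6 z 0.0696 board [-42.9  -3.5] rel 90.8
scene long_a 0.7 [620.8 -53.9] [161.9  21.7] 84.3 z 0.0702 board [43.4 -1.2] rel 90.5
scene master 0.64 [573.2 -45.4] [91.7 28.5] 80.7 z 0.0381 board [-4.9  2.1] rel 86.9
scene master 0.4 [ 550.8 -227.6] [105.5  21.6] 1.3 z 0.0525 board [  -7.4 -181.5] rel 7.5
scene short_a 0.81 [540.8 234.1] [106.9  19. ] 2.8 z 0.0594 board [-67.3 276.5] rel 9.0
scene short_a 0.65 [ 551.  -227.8] [105.3  20.7] 2.1 z 0.0593 board [  -7.2 -181.6] rel 8.3
t 25.13 pos [532.5 -43.7 125.5] yaw -6.2 tilt 0.14 w 0.0342 F [-0.3 -0.5  0.4] j7 -0.3
 az 82.7 shift now-yaw [ 36.3 180.7   3.5] shift new-yaw [183.8 -13.    3.5]
 tiltfix [0.   0.14 0.  ]
```

Request:
play_rows --increments '[{"x": 0.0062, "y": 0.03, "z": 0, "ax": 0, "ay": 0, "az": 0}, {"x": 0.0062, "y": 0.03, "z": 0, "ax": 0, "ay": 0, "az": 0}, {"x": 0.0062, "y": 0.03, "z": 0, "ax": 0, "ay": 0, "az": 0}, {"x": 0.0062, "y": 0.03, "z": 0, "ax": 0, "ay": 0, "az": 0}, {"x": 0.0062, "y": 0.03, "z": 0, "ax": 0, "ay": 0, "az": 0}, {"x": 0.0062, "y": 0.03, "z": 0, "ax": 0, "ay": 0, "az": 0}]' --gripper 0.05

```text
t: 25.63
tool_pos: [0.5502, -0.2279, 0.1255]
eef_rot: [-3.136, 0.17, 0.003]
contact_force: [0.9, 0.3, -0.1]
gripper_width: 0.0505
```

Request:
play_rows --increments '[{"x": 0, "y": 0, "z": 0, "ax": 0, "ay": 0, "az": 7}, {"x": 0, "y": 0, "z": 0, "ax": 0, "ay": 0, "az": 7}, {"x": 0, "y": 0, "z": 0, "ax": 0, "ay": 0, "az": 7}, {"x": 0, "y": 0, "z": 0, "ax": 0, "ay": 0, "az": 7}, {"x": 0, "y": 0, "z": 0, "ax": 0, "ay": 0, "az": 7}, {"x": 0, "y": 0, "z": 0, "ax": 0, "ay": 0, "az": 7}, {"x": 0, "y": 0, "z": 0, "ax": 0, "ay": 0, "az": 7}, {"x": 0, "y": 0, "z": 0, "ax": 0, "ay": 0, "az": 7}, {"x": 0, "y": 0, "z": 0, "ax": 0, "ay": 0, "az": 7}, {"x": 0, "y": 0, "z": 0, "ax": 0, "ay": 0, "az": 7}, {"x": 0, "y": 0, "z": 0, "ax": 0, "ay": 0, "az": 7}, {"x": 0, "y": 0, "z": 0, "ax": 0, "ay": 0, "az": 5.7}]'

```text
t: 26.63
tool_pos: [0.5502, -0.2263, 0.1254]
eef_rot: [2.235, -2.206, -0.003]
contact_force: [-0.2, -0.1, -0.1]
gripper_width: 0.0499
```

Request:
play_rows --increments '[{"x": 0, "y": 0, "z": 0.01, "ax": 0, "ay": 0, "az": 0}, {"x": 0, "y": 0, "z": 0.015, "ax": 0, "ay": 0, "az": 0}, {"x": 0, "y": 0, "z": 0.01, "ax": 0, "ay": 0, "az": 0}, {"x": 0, "y": 0, "z": 0, "ax": 0, "ay": 0, "az": 0}, {"x": 0, "y": 0, "z": 0, "ax": 0, "ay": 0, "az": 0}]'

```text
t: 27.05
tool_pos: [0.5501, -0.2263, 0.0902]
eef_rot: [2.243, -2.198, -0.004]
contact_force: [0.3, -0.1, -0.0]
gripper_width: 0.0498
```

```bash
python3 go.py 549.5 -227.3 39 -88.9
```

```text
t 27.05 pos [ 550.1 -226.3   90.2] yaw -88.9 tilt 0.16 w 0.0498 F [ 0.3 -0.1 -0. ] j7 -1.24
 az 0.0 shift now-yaw [ 0.9  0.6 51.2] shift new-yaw [ 0.9  0.6 51.2]
 tiltfix [0.15 0.06 0.  ]
```

Request:
play_rows --increments '[{"x": 0.001, "y": 0, "z": 0.015, "ax": 0, "ay": 0, "az": 0}, {"x": 0, "y": 0, "z": 0.015, "ax": 0, "ay": 0, "az": 0}, {"x": 0, "y": 0, "z": 0.015, "ax": 0, "ay": 0, "az": 0}, {"x": 0, "y": 0, "z": 0.006, "ax": 0, "ay": 0, "az": 0}, {"x": 0, "y": 0, "z": 0, "ax": 0, "ay": 0, "az": 0}, {"x": 0, "y": 0, "z": 0, "ax": 0, "ay": 0, "az": 0}]'

```text
t: 27.55
tool_pos: [0.5513, -0.2278, 0.041]
eef_rot: [-2.242, 2.2, -0.001]
contact_force: [0.6, -0.8, 0.6]
gripper_width: 0.05
```

Request:
play_rows --increments '[{"x": 0, "y": 0, "z": 0, "ax": 0, "ay": 0, "az": 0}, {"x": 0, "y": 0, "z": 0, "ax": 0, "ay": 0, "az": 0}, {"x": 0, "y": 0, "z": 0, "ax": 0, "ay": 0, "az": 0}, {"x": 0, "y": 0, "z": 0, "ax": 0, "ay": 0, "az": 0}, {"x": 0, "y": 0, "z": 0, "ax": 0, "ay": 0, "az": 0}, {"x": 0, "y": 0, "z": 0, "ax": 0, "ay": 0, "az": 0}, {"x": 0, "y": 0, "z": 0, "ax": 0, "ay": 0, "az": 0}, {"x": 0, "y": 0, "z": 0, "ax": 0, "ay": 0, "az": 0}]' --gripper 0

```text
t: 28.22
tool_pos: [0.5517, -0.2279, 0.0418]
eef_rot: [-2.242, 2.2, -0.003]
contact_force: [-0.9, 0.2, 6.5]
gripper_width: 0.0164
```

```bash
python3 go.py 567.6 -141.5 160 -96.2
```

```text
t 28.22 pos [ 551.7 -227.9   41.8] yaw -88.9 tilt 0.12 w 0.0164 F [-0.9  0.2  6.5] j7 -1.24
 az 7.3 shift now-yaw [ -86.1  -17.5 -118.2] shift new-yaw [ -87.6   -6.4 -118.2]
 tiltfix [-0.11 -0.04  0.  ]
```

Request:
play_rows --increments '[{"x": 0, "y": 0, "z": -0.02, "ax": 0, "ay": 0, "az": 0}, {"x": 0, "y": 0, "z": -0.025, "ax": 0, "ay": 0, "az": 0}, {"x": 0, "y": 0, "z": -0.025, "ax": 0, "ay": 0, "az": 4}, {"x": 0, "y": 0, "z": -0.02, "ax": 0, "ay": 0, "az": 3.3}, {"x": -0.022, "y": -0.0018, "z": 0, "ax": 0, "ay": 0, "az": 0}, {"x": -0.022, "y": -0.0018, "z": 0, "ax": 0, "ay": 0, "az": 0}, {"x": -0.022, "y": -0.0018, "z": 0, "ax": 0, "ay": 0, "az": 0}, {"x": -0.0216, "y": -0.0018, "z": 0, "ax": 0, "ay": 0, "az": 0}, {"x": 0, "y": 0, "z": 0, "ax": 0, "ay": 0, "az": 0}, {"x": 0, "y": 0, "z": 0, "ax": 0, "ay": 0, "az": 0}, {"x": 0, "y": 0, "z": 0, "ax": 0, "ay": 0, "az": 0}]'

```text
t: 29.13
tool_pos: [0.5671, -0.1421, 0.1304]
eef_rot: [2.096, -2.338, 0.0]
contact_force: [-0.4, -0.3, -0.7]
gripper_width: 0.0165
```

```bash
python3 go.py 568.6 -141.5 54 -96.2
```

```text
t 29.13 pos [ 567.1 -142.1  130.4] yaw -96.2 tilt 0.06 w 0.0165 F [-0.4 -0.3 -0.7] j7 -1.5
 az -0.0 shift now-yaw [-0.7 -1.4 76.4] shift new-yaw [-0.7 -1.4 76.4]
 tiltfix [ 0.03 -0.04 -0.  ]
```

Request:
play_rows --increments '[{"x": 0, "y": -0.001, "z": 0.02, "ax": 0, "ay": 0, "az": 0}, {"x": 0, "y": 0, "z": 0.02, "ax": 0, "ay": 0, "az": 0}, {"x": 0, "y": 0, "z": 0.018, "ax": 0, "ay": 0, "az": 0}, {"x": 0, "y": 0, "z": 0.009, "ax": 0, "ay": 0, "az": 0}, {"x": 0, "y": 0, "z": 0.005, "ax": 0, "ay": 0, "az": 0}, {"x": 0, "y": 0, "z": 0.003, "ax": 0, "ay": 0, "az": 0}, {"x": 0, "y": 0, "z": 0.002, "ax": 0, "ay": 0, "az": 0}, {"x": 0, "y": 0, "z": 0, "ax": 0, "ay": 0, "az": 0}, {"x": 0, "y": 0, "z": 0, "ax": 0, "ay": 0, "az": 0}]'

```text
t: 29.88
tool_pos: [0.5692, -0.1417, 0.0544]
eef_rot: [-2.097, 2.338, -0.002]
contact_force: [-0.0, 0.5, -0.6]
gripper_width: 0.017
```

```bash
python3 go.py 568.6 -141.5 54 -96.2
```

```text
t 29.88 pos [ 569.2 -141.7   54.4] yaw -96.2 tilt 0.1 w 0.017 F [-0.   0.5 -0.6] j7 -1.5
 az -0.0 shift now-yaw [-0.1  0.6  0.4] shift new-yaw [-0.1  0.6  0.4]
 tiltfix [-0.1  -0.01  0.  ]
```

Request:
play_rows --increments '[{"x": 0, "y": 0, "z": 0.001, "ax": 0, "ay": 0, "az": 0}, {"x": 0, "y": 0, "z": 0.0005, "ax": 0, "ay": 0, "az": 0}, {"x": 0, "y": 0, "z": 0, "ax": 0, "ay": 0, "az": 0}, {"x": 0, "y": 0, "z": 0, "ax": 0, "ay": 0, "az": 0}]'

```text
t: 30.22
tool_pos: [0.5693, -0.1416, 0.0538]
eef_rot: [-2.097, 2.338, -0.002]
contact_force: [-2.3, 0.1, 5.8]
gripper_width: 0.0166
```

Request:
play_rows --increments '[{"x": 0, "y": 0, "z": 0, "ax": 0, "ay": 0, "az": 0}, {"x": 0, "y": 0, "z": 0, "ax": 0, "ay": 0, "az": 0}, {"x": 0, "y": 0, "z": 0, "ax": 0, "ay": 0, "az": 0}, {"x": 0, "y": 0, "z": -0.01, "ax": 0, "ay": 0, "az": 0}, {"x": 0, "y": 0, "z": -0.02, "ax": 0, "ay": 0, "az": 0}, {"x": 0, "y": 0, "z": -0.03, "ax": 0, "ay": 0, "az": 0}, {"x": 0, "y": 0, "z": -0.015, "ax": 0, "ay": 0, "az": 0}, {"x": 0, "y": 0, "z": 0, "ax": 0, "ay": 0, "az": 0}, {"x": 0, "y": 0, "z": 0, "ax": 0, "ay": 0, "az": 0}]' --gripper 0.036

```text
t: 30.97
tool_pos: [0.5692, -0.1416, 0.1285]
eef_rot: [-2.096, 2.338, -0.003]
contact_force: [-0.4, -0.4, -0.9]
gripper_width: 0.0362
```

```bash
python3 go.py 540 234.1 122 -87.4; python3 chk.py scene long_a .062 short_a .052
```

```text
t 30.97 pos [ 569.2 -141.6  128.5] yaw -96.2 tilt 0.15 w 0.0362 F [-0.4 -0.4 -0.9] j7 -1.5
 az -8.8 shift now-yaw [-370.3   69.8    6.5] shift new-yaw [-376.6   12.1    6.5]
 tiltfix [-0.15 -0.01  0.  ]
scene long_a 0.82 [621.  -56.2] [167.5  22.1] 83.2 z 0.0713 board [43.8 -3.5] rel 89.4
scene long_a 0.8 [534.6 -43.9] [157.3  21.4] 84.0 z 0.0714 board [-43.4  -0.6] rel 90.2
scene long_a 0.66 [684.4 333.3] [135.7  16.6] -46.6 z 0.0624 board [ 64.8 390.6] rel -40.4
scene short_a 0.68 [539.4 233.3] [108.5  19.8] 2.9 z 0.0598 board [-68.6 275.5] rel 9.1
scene short_a 0.58 [ 565.5 -140.8] [111.1  24.3] -7.9 z 0.0705 board [ -2.2 -93.6] rel -1.7
scene short_a 0.21 [ 771.  -124.7] [60.9 60.7] 10.8 z 0.1013 board [200.4 -55.4] rel 17.0
```

Request:
play_rows --increments '[{"x": 0, "y": 0, "z": 0, "ax": 0, "ay": 0, "az": -4.4}, {"x": 0, "y": 0, "z": 0, "ax": 0, "ay": 0, "az": -4.4}]' --gripper 0.05

```text
t: 31.28
tool_pos: [0.5677, -0.1412, 0.1257]
eef_rot: [2.274, -2.166, -0.003]
contact_force: [-0.4, 0.2, -0.2]
gripper_width: 0.0499
```

Request:
play_rows --increments '[{"x": -0.0314, "y": 0.001, "z": 0, "ax": 0, "ay": 0, "az": 0}, {"x": -0.0314, "y": 0.001, "z": 0, "ax": 0, "ay": 0, "az": 0}, {"x": -0.0314, "y": 0.001, "z": 0, "ax": 0, "ay": 0, "az": 0}, {"x": -0.0314, "y": 0.001, "z": 0, "ax": 0, "ay": 0, "az": 0}, {"x": -0.0314, "y": 0.001, "z": 0, "ax": 0, "ay": 0, "az": 0}, {"x": -0.0314, "y": 0.001, "z": 0, "ax": 0, "ay": 0, "az": 0}, {"x": -0.0314, "y": 0.001, "z": 0, "ax": 0, "ay": 0, "az": 0}, {"x": -0.0314, "y": 0.001, "z": 0, "ax": 0, "ay": 0, "az": 0}, {"x": -0.0314, "y": 0.001, "z": 0, "ax": 0, "ay": 0, "az": 0}, {"x": -0.0314, "y": 0.001, "z": 0, "ax": 0, "ay": 0, "az": 0}, {"x": -0.0314, "y": 0.001, "z": 0, "ax": 0, "ay": 0, "az": 0}, {"x": -0.0314, "y": 0.001, "z": 0, "ax": 0, "ay": 0, "az": 0}]'

```text
t: 32.28
tool_pos: [0.5385, 0.2356, 0.1258]
eef_rot: [2.269, -2.169, -0.001]
contact_force: [0.1, 0.0, 1.1]
gripper_width: 0.0499
```

Request:
play_rows --increments '[{"x": 0, "y": 0, "z": 0.01, "ax": 0, "ay": 0, "az": 0}, {"x": 0, "y": 0, "z": 0.015, "ax": 0, "ay": 0, "az": 0}, {"x": 0, "y": 0, "z": 0.01, "ax": 0, "ay": 0, "az": 0}, {"x": 0, "y": 0, "z": 0, "ax": 0, "ay": 0, "az": 0}, {"x": 0, "y": 0, "z": 0, "ax": 0, "ay": 0, "az": 0}, {"x": 0, "y": 0, "z": 0, "ax": 0, "ay": 0, "az": 0}]'

```text
t: 32.78
tool_pos: [0.54, 0.2339, 0.0922]
eef_rot: [2.27, -2.172, 0.0]
contact_force: [0.3, -0.8, 0.3]
gripper_width: 0.0501
```

```bash
python3 go.py 540 234.1 39 -87.4
```

```text
t 32.78 pos [540.  233.9  92.2] yaw -87.5 tilt 0.01 w 0.0501 F [ 0.3 -0.8  0.3] j7 -2.07
 az -0.1 shift now-yaw [-0.2 -0.  53.2] shift new-yaw [-0.2 -0.  53.2]
 tiltfix [-0.01 -0.01  0.  ]
```

Request:
play_rows --increments '[{"x": 0, "y": 0, "z": 0.015, "ax": 0, "ay": 0, "az": 0}, {"x": 0, "y": 0, "z": 0.015, "ax": 0, "ay": 0, "az": 0}, {"x": 0, "y": 0, "z": 0.015, "ax": 0, "ay": 0, "az": 0}, {"x": 0, "y": 0, "z": 0.007, "ax": 0, "ay": 0, "az": 0}, {"x": 0, "y": 0, "z": 0, "ax": 0, "ay": 0, "az": 0}, {"x": 0, "y": 0, "z": 0, "ax": 0, "ay": 0, "az": 0}]'

```text
t: 33.28
tool_pos: [0.5401, 0.2344, 0.0406]
eef_rot: [-2.27, 2.171, -0.0]
contact_force: [0.2, -0.4, 0.1]
gripper_width: 0.0502
```

Request:
play_rows --increments '[{"x": 0, "y": 0, "z": 0, "ax": 0, "ay": 0, "az": 0}, {"x": 0, "y": 0, "z": 0, "ax": 0, "ay": 0, "az": 0}, {"x": 0, "y": 0, "z": 0, "ax": 0, "ay": 0, "az": 0}, {"x": 0, "y": 0, "z": 0, "ax": 0, "ay": 0, "az": 0}, {"x": 0, "y": 0, "z": 0, "ax": 0, "ay": 0, "az": 0}, {"x": 0, "y": 0, "z": 0, "ax": 0, "ay": 0, "az": 0}, {"x": 0, "y": 0, "z": 0, "ax": 0, "ay": 0, "az": 0}, {"x": 0, "y": 0, "z": 0, "ax": 0, "ay": 0, "az": 0}]' --gripper 0

```text
t: 33.95
tool_pos: [0.5405, 0.2348, 0.0413]
eef_rot: [-2.269, 2.17, -0.001]
contact_force: [-0.4, -0.1, 6.3]
gripper_width: 0.0162
```

```bash
python3 go.py 588 45 143 -96.2
```

```text
t 33.95 pos [540.5 234.8  41.3] yaw -87.4 tilt 0.12 w 0.0162 F [-0.4 -0.1  6.3] j7 -2.08
 az 8.8 shift now-yaw [ 191.8  -39.  -101.7] shift new-yaw [ 183.6  -67.8 -101.7]
 tiltfix [-0.12  0.04 -0.  ]
```

Request:
play_rows --increments '[{"x": 0, "y": 0, "z": -0.02, "ax": 0, "ay": 0, "az": 0}, {"x": 0, "y": 0, "z": -0.025, "ax": 0, "ay": 0, "az": 0}, {"x": 0, "y": 0, "z": -0.03, "ax": 0, "ay": 0, "az": 4.4}, {"x": 0, "y": 0, "z": -0.025, "ax": 0, "ay": 0, "az": 4.4}, {"x": 0.03, "y": -0.0113, "z": 0, "ax": 0, "ay": 0, "az": 0}, {"x": 0.03, "y": -0.0113, "z": 0, "ax": 0, "ay": 0, "az": 0}, {"x": 0.03, "y": -0.0113, "z": 0, "ax": 0, "ay": 0, "az": 0}, {"x": 0.03, "y": -0.0113, "z": 0, "ax": 0, "ay": 0, "az": 0}, {"x": 0.03, "y": -0.0113, "z": 0, "ax": 0, "ay": 0, "az": 0}, {"x": 0.033, "y": -0.0113, "z": 0, "ax": 0, "ay": 0, "az": 0}, {"x": 0, "y": 0, "z": 0, "ax": 0, "ay": 0, "az": 0}, {"x": 0, "y": 0, "z": 0, "ax": 0, "ay": 0, "az": 0}]'

```text
t: 34.95
tool_pos: [0.5873, 0.0419, 0.1399]
eef_rot: [2.09, -2.344, 0.001]
contact_force: [0.1, 1.2, -1.1]
gripper_width: 0.017
```

Request:
play_rows --increments '[{"x": 0, "y": 0, "z": 0.005, "ax": 0, "ay": 0, "az": 0}, {"x": 0, "y": 0, "z": 0, "ax": 0, "ay": 0, "az": 0}]'

```text
t: 35.12
tool_pos: [0.5862, 0.0469, 0.1341]
eef_rot: [2.1, -2.336, -0.003]
contact_force: [0.5, -0.1, 0.2]
gripper_width: 0.0167
```

```bash
python3 go.py 588 45 53.5 -96.2
```

```text
t 35.12 pos [586.2  46.9 134.1] yaw -96.1 tilt 0.12 w 0.0167 F [ 0.5 -0.1  0.2] j7 -1.84
 az 0.1 shift now-yaw [ 1.7 -2.  80.6] shift new-yaw [ 1.7 -2.  80.6]
 tiltfix [0.11 0.03 0.  ]
```

Request:
play_rows --increments '[{"x": 0.0005, "y": -0.001, "z": 0.015, "ax": 0, "ay": 0, "az": 0}, {"x": 0, "y": 0, "z": 0.02, "ax": 0, "ay": 0, "az": 0}, {"x": 0, "y": 0, "z": 0.015, "ax": 0, "ay": 0, "az": 0}, {"x": 0, "y": 0, "z": 0.005, "ax": 0, "ay": 0, "az": 0}, {"x": 0, "y": 0, "z": 0, "ax": 0, "ay": 0, "az": 0}, {"x": 0, "y": 0, "z": 0, "ax": 0, "ay": 0, "az": 0}]'

```text
t: 35.62
tool_pos: [0.5882, 0.0456, 0.0803]
eef_rot: [-2.099, 2.337, 0.0]
contact_force: [0.0, 0.6, -0.4]
gripper_width: 0.0167
```

```bash
python3 go.py 588 45 53.5 -96.2
```

```text
t 35.62 pos [588.2  45.6  80.3] yaw -96.1 tilt 0.02 w 0.0167 F [ 0.   0.6 -0.4] j7 -1.85
 az 0.1 shift now-yaw [ 0.7  0.2 26.8] shift new-yaw [ 0.7  0.2 26.8]
 tiltfix [-0.01  0.02 -0.  ]
```

Request:
play_rows --increments '[{"x": 0, "y": 0, "z": 0.01, "ax": 0, "ay": 0, "az": 0}, {"x": 0, "y": 0, "z": 0.008, "ax": 0, "ay": 0, "az": 0}, {"x": 0, "y": 0, "z": 0.005, "ax": 0, "ay": 0, "az": 0}, {"x": 0, "y": 0, "z": 0.002, "ax": 0, "ay": 0, "az": 0}, {"x": 0, "y": 0, "z": 0.0015, "ax": 0, "ay": 0, "az": 0}, {"x": 0, "y": 0, "z": 0, "ax": 0, "ay": 0, "az": 0}, {"x": 0, "y": 0, "z": 0, "ax": 0, "ay": 0, "az": 0}]'

```text
t: 36.2
tool_pos: [0.5884, 0.0445, 0.0538]
eef_rot: [-2.097, 2.338, -0.001]
contact_force: [-0.8, -0.6, -0.8]
gripper_width: 0.0169
```

```bash
python3 go.py 588 45 53.5 -96.2
```

```text
t 36.2 pos [588.4  44.5  53.8] yaw -96.2 tilt 0.04 w 0.0169 F [-0.8 -0.6 -0.8] j7 -1.85
 az -0.0 shift now-yaw [-0.4  0.4  0.3] shift new-yaw [-0.4  0.4  0.3]
 tiltfix [-0.04  0.01 -0.  ]
```

Request:
play_rows --increments '[{"x": 0, "y": 0, "z": 0.001, "ax": 0, "ay": 0, "az": 0}, {"x": 0, "y": 0, "z": 0.0005, "ax": 0, "ay": 0, "az": 0}, {"x": 0, "y": 0, "z": 0, "ax": 0, "ay": 0, "az": 0}, {"x": 0, "y": 0, "z": 0, "ax": 0, "ay": 0, "az": 0}]'

```text
t: 36.53
tool_pos: [0.5885, 0.0445, 0.0533]
eef_rot: [-2.097, 2.338, -0.001]
contact_force: [-1.8, 0.2, 6.2]
gripper_width: 0.0165
```

Request:
play_rows --increments '[{"x": 0, "y": 0, "z": 0, "ax": 0, "ay": 0, "az": 0}, {"x": 0, "y": 0, "z": 0, "ax": 0, "ay": 0, "az": 0}, {"x": 0, "y": 0, "z": 0, "ax": 0, "ay": 0, "az": 0}, {"x": 0, "y": 0, "z": -0.01, "ax": 0, "ay": 0, "az": 0}, {"x": 0, "y": 0, "z": -0.02, "ax": 0, "ay": 0, "az": 0}, {"x": 0, "y": 0, "z": -0.03, "ax": 0, "ay": 0, "az": 0}, {"x": 0, "y": 0, "z": -0.03, "ax": 0, "ay": 0, "az": 0}, {"x": 0, "y": 0, "z": -0.03, "ax": 0, "ay": 0, "az": 0}, {"x": -0.03, "y": 0.005, "z": -0.01, "ax": 0, "ay": 0, "az": 0}, {"x": -0.03, "y": 0.005, "z": 0, "ax": 0, "ay": 0, "az": 0}, {"x": -0.03, "y": 0.005, "z": 0, "ax": 0, "ay": 0, "az": 0}, {"x": -0.03, "y": 0.005, "z": 0, "ax": 0, "ay": 0, "az": 0}]' --gripper 0.036

```text
t: 37.53
tool_pos: [0.5813, 0.1672, 0.1835]
eef_rot: [-2.096, 2.338, -0.001]
contact_force: [-0.4, -0.2, 0.1]
gripper_width: 0.0361
```

Request:
play_rows --increments '[{"x": -0.03, "y": 0.005, "z": 0, "ax": 0, "ay": 0, "az": 0}, {"x": -0.03, "y": 0.005, "z": 0, "ax": 0, "ay": 0, "az": 0}, {"x": -0.03, "y": 0.005, "z": 0, "ax": 0, "ay": 0, "az": 0}, {"x": -0.03, "y": 0.005, "z": 0, "ax": 0, "ay": 0, "az": 0}, {"x": 0, "y": 0, "z": 0, "ax": 0, "ay": 0, "az": 0}, {"x": 0, "y": 0, "z": 0, "ax": 0, "ay": 0, "az": 0}, {"x": 0, "y": 0, "z": 0, "ax": 0, "ay": 0, "az": 0}, {"x": 0, "y": 0, "z": 0, "ax": 0, "ay": 0, "az": 0}]'

```text
t: 38.2
tool_pos: [0.5749, 0.2856, 0.1823]
eef_rot: [2.095, -2.341, 0.002]
contact_force: [0.2, -0.1, -0.0]
gripper_width: 0.0358
```

```bash
python3 chk.py top long_a .064 short_a .064 master .03 pot .05 cup .07 can .1;python3 - <<'E'
import cv2
p=cv2.imread("pics/chk_top.png"); cv2.imwrite("pics/fin.png",cv2.resize(p[110:280,180:360],None,fx=3.5,fy=3.5,interpolation=cv2.INTER_CUBIC))
E
```

```text
top long_a 0.78 [534.7 -46.2] [158.4  18.4] 83.9 z 0.0714 board [-43.   -2.9] rel 90.1
top long_a 0.68 [621.4 -53.5] [159.6  19.2] 83.7 z 0.0713 board [43.9 -0.8] rel 89.9
top short_a 0.96 [588.5  44.3] [107.1  18.1] -6.1 z 0.0715 board [ 0.7 92.9] rel 0.1
top short_a 0.7 [ 566.8 -140.8] [106.2  20.5] -8.2 z 0.0714 board [ -0.9 -93.4] rel -2.0
top short_a 0.53 [482.9 316.1] [30.8 23.9] -71.2 z 0.0643 board [-133.7  351.7] rel -65.0
top master 0.59 [579.  -48.2] [94.2 38.1] 83.9 z 0.0374 board [ 1.2 -0.1] rel 90.1
top pot 0.62 [480.4 317.1] [36.4 35. ] 89.2 z 0.0615 board [-136.3  352.4] rel 95.4
top cup 0.81 [763.7  80.5] [74.1 73.9] -24.8 z 0.0825 board [170.9 147.8] rel -18.6
top can 0.87 [ 766.8 -126.2] [62.6 57.1] 13.5 z 0.1148 board [196.3 -57.3] rel 19.7
```

View pics/fin.png

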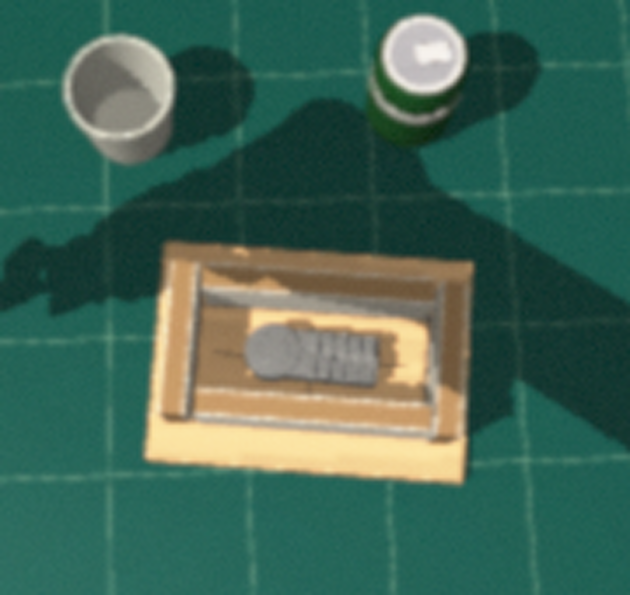

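The closed box surrounds the master at crop (312,355), and all walls are upright. Every part is within 3 mm and 2° of its place, and the pot, cup and can have not moved. The arm is clear, so I hand it in.

```bash
python3 -c "
from workcell import r
print(r.job_done())"
```

```text
the job is handed in; nothing more can be done
None
```

The mould box is built and handed in. I laid the master on the cross first, while all four walls were still off the board. Then I set the two long walls and the two short walls round it, which took about 38 s of robot time. The hand-in gave no verdict.

My last check, from the top camera, measured each part in the board frame:

| Part | Position (x, y), mm | Target, mm | Angle error |
|---|---|---|---|
| Master | (1, 0) | (0, 0) | 0.1° |
| Long wall, near side | (-43, -3) | (-44, 0) | 0.1° |
| Long wall, far side | (44, -1) | (44, 0) | 0.1° |
| Short wall, +y end | (1, 93) | (0, 92) | 0.1° |
| Short wall, -y end | (-1, -93) | (0, -92) | 2° |

- **Heights and clearance:** the wall tops stand at 71.5 mm, which is right for upright walls on the board. The gripper was open and well clear at hand-in.
- **Bystanders:** the pot and cup measured within 2 mm of where they started. I never touched the black look-alike.
- **Disagreements:** the can's outline fitted about 2.5 mm off its first measurement, which I put down to mask noise since the arm never went near it. The scene camera, partly blocked, differed from the top camera by up to 3 mm on single fits, all inside tolerance.
- **Force:** one touchdown, on the near long wall, reached about 20 N at the wrist. That is below the limits.

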